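# Load the bench agitator with specimen pots and pin its carriage

## Task

Slide the agitator's carriage all the way out (it may still be locked: if it will not come, turn the black lock knob), lift the orange-lidded specimen pots one at a time out of the white bin and stand every one fully down in a carriage pocket of its own. Then slide the loaded carriage fully home, take the red-topped hitch pin from its parking hole, push it fully down through the cross hole in the retaining stud with its open loop pointing out past the stud's end, and swing the sprung loop over the stud's end until it snaps shut under the stud. Let go of everything, and leave the tube rack, the blue-capped bottle and the wash bottle where they stand.

Things in the scene. Friction and masses are not known exactly. Their poses are not given: they have to be found in the camera images.
- shaker: bench agitator, fixed, white, 380 long x 275 wide x 116 high. Origin on the bench under the middle of its front edge; x axis from front to back (the carriage slides out towards -x), y axis to the side with the steel stud and the pin's parking hole. Clear hood over x 105 to 325, up to z 112. Beams beside the carriage, x -4 to 105: stud side y 80 to 136, top z 59; lock side y -80 to -136, top z 45
- carriage (a joint): how far the carriage is pulled out, m: 0 fully home (it starts there), 0.225 fully out at its end stop. It runs on rails, friction about 2 N, and stays where it is left. While locked it comes out only about 4 mm, then stops hard: never pull with more than about 25 N
- handle (a point): middle of the carriage's bow handle: round steel bar 12 thick, 84 long, parallel to the shaker's y axis, centre line 85 above the bench and 57 above the carriage floor, free all round. It moves with the carriage; when home it is 20 behind the shaker's origin (along its x) and 85 in front of the hood
- lock_knob (a point): mid-height of the carriage's lock knob: round, black, ribbed, 36 in diameter, from 14 below to 12 above this point, upright axis, on the lock-side beam (its top 18 below). It looks alike locked and free and starts in either state. Seen from above, anticlockwise to its stop frees, clockwise locks; 1.3 rad between the stops; an over-centre spring (0.05 N m) holds it at either
- pocket0 (a point): centre of the floor of a round carriage pocket, 44 in diameter, 20 deep (the deck is 20 above this point): a seated pot's origin belongs here. Front row (farthest from the hood), stud side. Three rows of two; pocket centres are 68 apart and move with the carriage; fully out, the rear row is 55 in front of the hood, and only then are all six free from above
- pocket1 (a point): the same as pocket0: front row, lock side
- pocket2 (a point): the same as pocket0: middle row, stud side
- pocket3 (a point): the same as pocket0: middle row, lock side
- pocket4 (a point): the same as pocket0: rear row, stud side
- pocket5 (a point): the same as pocket0: rear row, lock side
- pot0: one of the three to six closed specimen pots, 35 to 75 g, upright: white body 38 in diameter, orange lid 42 in diameter from 35 to 50 above its underside, total height 50. Origin at the centre of its underside, z up
- pot1: one of the three to six closed specimen pots, 35 to 75 g, upright: white body 38 in diameter, orange lid 42 in diameter from 35 to 50 above its underside, total height 50. Origin at the centre of its underside, z up
- pot2: one of the three to six closed specimen pots, 35 to 75 g, upright: white body 38 in diameter, orange lid 42 in diameter from 35 to 50 above its underside, total height 50. Origin at the centre of its underside, z up
- pot3: one of the three to six closed specimen pots, 35 to 75 g, upright: white body 38 in diameter, orange lid 42 in diameter from 35 to 50 above its underside, total height 50. Origin at the centre of its underside, z up
- pot4: one of the three to six closed specimen pots, 35 to 75 g, upright: white body 38 in diameter, orange lid 42 in diameter from 35 to 50 above its underside, total height 50. Origin at the centre of its underside, z up
- pot5: one of the three to six closed specimen pots, 35 to 75 g, upright: white body 38 in diameter, orange lid 42 in diameter from 35 to 50 above its underside, total height 50. Origin at the centre of its underside, z up
- bin_in (a point): centre of the inner floor of the white bin in which the pots stand: inside 216 x 146, walls 5 thick, rim 29 above this floor, floor 5 above the bench; fixed
- pin: hitch pin, 92 g: shank 8 in diameter, tapered tip 36 below the origin; collar 16 in diameter, 4 high; red round grip 16 in diameter from 14 to 44 above the origin. Origin on the axis at the collar's underside, which seats on the stud's flat. z up along the pin; the loop is hinged on its y axis 8 above the origin, open towards its -x. Starts in the parking hole, turned up to 0.5 rad from the shaker
- loop (a joint): angle of the pin's sprung brass wire loop (3 thick, arms 29 apart, end bar 37 from the hinge), rad: 0 fully open (sticks out to the pin's -x, 19 degrees above level), 1.75 fully shut (hangs down by the shank's -x side, end bar against the shank, under the stud). Over-centre spring: stays open by itself; pushed past about 0.9 it snaps shut; about 1 N at its end moves it
- cross_hole (a point): centre of the upper mouth of the cross hole in the retaining stud, where the pin's origin belongs. Upright hole 10 in diameter, chamfer 1.5, through a flat 18 high and 18 wide; the stud points to the shaker's -x, ends 16 beyond this point, and has only the bench below (59 down). With the carriage home, its front ear begins 11 behind this point; its top is 12 higher than this point
- parking_hole (a point): centre of the upper mouth of the pin's parking hole in the stud-side beam, 10 in diameter; 67 behind the cross hole along the shaker's x axis, same height
- tube_rack: bystander: teal tube rack 75 x 150 x 104 with orange-capped tubes; origin at the centre of its underside
- reagent: bystander: bottle with blue cap, 64 in diameter, 115 high; origin at the centre of its underside
- wash_bottle: bystander: wash bottle with blue collar and white spout, 68 in diameter, 175 high; origin at the centre of its underside

How it is judged:
On the way, in this order (a step that is already met when the one before it is completed fails the run):
1. the carriage is pulled fully out (value of joint carriage above 0.215 m), for 0.2 s.
2. with the carriage out, every pot stands seated in a pocket (value of joint carriage above 0.2 m and (distance between pot0 and pocket0 below 0.008 m or distance between pot0 and pocket1 below 0.008 m or distance between pot0 and pocket2 below 0.008 m or distance between pot0 and pocket3 below 0.008 m or distance between pot0 and pocket4 below 0.008 m or distance between pot0 and pocket5 below 0.008 m) and angle between each of pot0, pot1, pot2, pot3, pot4, pot5's own z axis and vertical below 0.1 rad and (distance between pot1 and pocket0 below 0.008 m or distance between pot1 and pocket1 below 0.008 m or distance between pot1 and pocket2 below 0.008 m or distance between pot1 and pocket3 below 0.008 m or distance between pot1 and pocket4 below 0.008 m or distance between pot1 and pocket5 below 0.008 m) and (distance between pot2 and pocket0 below 0.008 m or distance between pot2 and pocket1 below 0.008 m or distance between pot2 and pocket2 below 0.008 m or distance between pot2 and pocket3 below 0.008 m or distance between pot2 and pocket4 below 0.008 m or distance between pot2 and pocket5 below 0.008 m) and (distance between pot3 and pocket0 below 0.008 m or distance between pot3 and pocket1 below 0.008 m or distance between pot3 and pocket2 below 0.008 m or distance between pot3 and pocket3 below 0.008 m or distance between pot3 and pocket4 below 0.008 m or distance between pot3 and pocket5 below 0.008 m) and (distance between pot4 and pocket0 below 0.008 m or distance between pot4 and pocket1 below 0.008 m or distance between pot4 and pocket2 below 0.008 m or distance between pot4 and pocket3 below 0.008 m or distance between pot4 and pocket4 below 0.008 m or distance between pot4 and pocket5 below 0.008 m) and (distance between pot5 and pocket0 below 0.008 m or distance between pot5 and pocket1 below 0.008 m or distance between pot5 and pocket2 below 0.008 m or distance between pot5 and pocket3 below 0.008 m or distance between pot5 and pocket4 below 0.008 m or distance between pot5 and pocket5 below 0.008 m)), for 0.2 s.
3. the loaded carriage is fully home (value of joint carriage below 0.006 m and (distance between pot0 and pocket0 below 0.008 m or distance between pot0 and pocket1 below 0.008 m or distance between pot0 and pocket2 below 0.008 m or distance between pot0 and pocket3 below 0.008 m or distance between pot0 and pocket4 below 0.008 m or distance between pot0 and pocket5 below 0.008 m) and angle between each of pot0, pot1, pot2, pot3, pot4, pot5's own z axis and vertical below 0.1 rad and (distance between pot1 and pocket0 below 0.008 m or distance between pot1 and pocket1 below 0.008 m or distance between pot1 and pocket2 below 0.008 m or distance between pot1 and pocket3 below 0.008 m or distance between pot1 and pocket4 below 0.008 m or distance between pot1 and pocket5 below 0.008 m) and (distance between pot2 and pocket0 below 0.008 m or distance between pot2 and pocket1 below 0.008 m or distance between pot2 and pocket2 below 0.008 m or distance between pot2 and pocket3 below 0.008 m or distance between pot2 and pocket4 below 0.008 m or distance between pot2 and pocket5 below 0.008 m) and (distance between pot3 and pocket0 below 0.008 m or distance between pot3 and pocket1 below 0.008 m or distance between pot3 and pocket2 below 0.008 m or distance between pot3 and pocket3 below 0.008 m or distance between pot3 and pocket4 below 0.008 m or distance between pot3 and pocket5 below 0.008 m) and (distance between pot4 and pocket0 below 0.008 m or distance between pot4 and pocket1 below 0.008 m or distance between pot4 and pocket2 below 0.008 m or distance between pot4 and pocket3 below 0.008 m or distance between pot4 and pocket4 below 0.008 m or distance between pot4 and pocket5 below 0.008 m) and (distance between pot5 and pocket0 below 0.008 m or distance between pot5 and pocket1 below 0.008 m or distance between pot5 and pocket2 below 0.008 m or distance between pot5 and pocket3 below 0.008 m or distance between pot5 and pocket4 below 0.008 m or distance between pot5 and pocket5 below 0.008 m)), for 0.2 s.
4. the pin stands fully down through the stud's cross hole, the carriage home (value of joint carriage below 0.006 m and distance between pin and cross_hole below 0.006 m and angle between pin's own z axis and vertical below 0.15 rad), for 0.2 s.
At the end, for the whole second after the job is handed in: The carriage is within 6 mm of home; every pot present stands seated in a pocket (origin within 8 mm of a pocket's floor centre, tilt below 0.1 rad); the pin's origin is within 6 mm of the cross hole's mouth, tilt below 0.15 rad, and its loop is shut (joint above 1.6); all at rest and released (all of step 4 and (distance between pot0 and pocket0 below 0.008 m or distance between pot0 and pocket1 below 0.008 m or distance between pot0 and pocket2 below 0.008 m or distance between pot0 and pocket3 below 0.008 m or distance between pot0 and pocket4 below 0.008 m or distance between pot0 and pocket5 below 0.008 m) and angle between each of pot0, pot1, pot2, pot3, pot4, pot5's own z axis and vertical below 0.1 rad and (distance between pot1 and pocket0 below 0.008 m or distance between pot1 and pocket1 below 0.008 m or distance between pot1 and pocket2 below 0.008 m or distance between pot1 and pocket3 below 0.008 m or distance between pot1 and pocket4 below 0.008 m or distance between pot1 and pocket5 below 0.008 m) and (distance between pot2 and pocket0 below 0.008 m or distance between pot2 and pocket1 below 0.008 m or distance between pot2 and pocket2 below 0.008 m or distance between pot2 and pocket3 below 0.008 m or distance between pot2 and pocket4 below 0.008 m or distance between pot2 and pocket5 below 0.008 m) and (distance between pot3 and pocket0 below 0.008 m or distance between pot3 and pocket1 below 0.008 m or distance between pot3 and pocket2 below 0.008 m or distance between pot3 and pocket3 below 0.008 m or distance between pot3 and pocket4 below 0.008 m or distance between pot3 and pocket5 below 0.008 m) and (distance between pot4 and pocket0 below 0.008 m or distance between pot4 and pocket1 below 0.008 m or distance between pot4 and pocket2 below 0.008 m or distance between pot4 and pocket3 below 0.008 m or distance between pot4 and pocket4 below 0.008 m or distance between pot4 and pocket5 below 0.008 m) and (distance between pot5 and pocket0 below 0.008 m or distance between pot5 and pocket1 below 0.008 m or distance between pot5 and pocket2 below 0.008 m or distance between pot5 and pocket3 below 0.008 m or distance between pot5 and pocket4 below 0.008 m or distance between pot5 and pocket5 below 0.008 m) and value of joint loop above 1.6 rad and linear speed of each of pot0, pot1, pot2, pot3, pot4, pot5, pin below 0.02 m/s); the robot touches nothing.
It fails at once if the tube rack is pushed more than 3 cm or knocked over (distance of tube_rack from where it was at the start of the episode above 0.03 m or angle between tube_rack's own z axis and vertical above 0.5 rad).
It fails at once if the blue-capped bottle is pushed more than 3 cm or knocked over (distance of reagent from where it was at the start of the episode above 0.03 m or angle between reagent's own z axis and vertical above 0.5 rad).
It fails at once if the wash bottle is pushed more than 3 cm or knocked over (distance of wash_bottle from where it was at the start of the episode above 0.03 m or angle between wash_bottle's own z axis and vertical above 0.5 rad).
Of pot0, pot1, pot2, pot3, pot4, pot5 only 3 to 6 are there at a start; the rules pass over those that are not, and their reading is None.
At some moment in a run one of pot0, pot1, pot2, pot3, pot4, pot5 may be knocked a few centimetres aside while the robot is not near it.
It also fails if it takes over 210 s, if anything falls off the work surface, if the arm or the gripper's body presses on something with over 40 N, if the wrist force passes 120 N, or if a joint passes its speed limit or range.

## Robot

A 7-joint arm with a two-finger parallel gripper is mounted at the origin on the work surface. World frame = base frame: x ahead of the robot, y to its left, z up, the work surface at z = 0. Lengths are in m, angles in rad, forces in N, time in s.
With the tool pointing down it reaches from about 0.425 to 0.975 m from the base axis. Payload 16.7 kg.
Tool frame: the origin (TCP) lies at the very end of the fingers, on their centre line; the grasp point (between the pads) lies 19 mm behind it; x points along the fingers, z is the direction in which the jaws open and shut, and the axes are right-handed (so a half turn about x gives the same grasp; the last joint's range is limited). The gripper opens to 85 mm and grips with 20 to 120 N. Pads are 22 mm wide; open, the fingers measure 114 mm over their backs; the gripper's body (76 mm by 85 mm) begins 54 mm behind the grasp point. The pads swing forward as they close: fully open they stand 13 mm farther back than shut.
Start: joints at [-1.27, 0.426, 0.074, 1.606, -0.034, 1.111, -0.067], TCP at [0.293, 0.608, 0.231] pointing down, gripper open.
Joint ranges: [-2.85, 2.85], [-0.5, 2.14], [-1.23, 1.37], [0.21, 2.46], [-1.02, 4.16], [0.16, 2.05], [-2.73, 2.73]. Speed limits (rad/s): [1.89, 1.89, 2.39, 2.39, 3.01, 3.01, 3.01].

## Interface

Orientations are given as a unit quaternion [w, x, y, z].
In Python, from cell import monitor, optics, ctrl gives the robot as it stands.
- The arm moves only by the shell command python3 -m creep 'ROWS' [FORCE]. ROWS is text: rows parted by semicolons, each of 7 numbers parted by spaces: the shift along the tool's x, y, z in cm, then the turn, a rotation vector about the tool's x, y, z in rad, then the closure in counts, from 0 (fully open) to 255 (shut). A call has 1 to 20 rows; each row shifts and turns the pose as measured when the row begins, along the tool's axes as they then stand; what a row does not reach is not made up. A row lasts 1/8 s, in which the tool goes at most 62.5 mm and 10.7 degrees, less where a joint would pass 70% of its speed; a pose out of reach is approached as far as the arm can. A call with a gripper value outside its range is refused whole. The fingers move at their own pace and stop on an object; FORCE is the grip in N (left out, the last holds). Time passes only in rows, so rows that do not move let the fingers close. It gives the time, the measured TCP pose, the force and the opening at its end, in the units of the state.
- monitor.sense(): the state, without advancing time (a new reading comes with each control period).
- optics.get_image(name): name is "scene" or "side" or "wrist"; returns a dict with "frame" (384x512x3 uint8, red, green, blue), "range_z" (384x512 float32, m along the optical axis (not along the pixel's ray), 0 where there is no reading), "intrinsics" (3x3 intrinsics, pixels), "view" (4x4, takes a point from world to camera coordinates); the wrist camera has in their place "tool_from_camera" (4x4, takes a point from camera to tool coordinates, whose origin is the TCP and whose axes are the tool frame's). Camera axes: x right, y up, looking along -z (the intrinsics and any distortion apply to the point x, -y, -z); pixel columns grow to the right and rows downward; lengths in m; the calibration is good to about 2 mm. The wrist camera is an equidistant fisheye: a pixel r from the principal point sees the ray r / f radians off the axis. A picture is of the moment at which its call begins: read the wrist's pose just before it.
- ctrl.job_done(): hands the job in, once; it reports no verdict.
The state is a dict: "t": time; "joint_pos": joint angles; "qvel": joint speeds; "tau": joint torques, N m; "ee_pos": TCP position; "ee_rot": TCP orientation; "ft_force": force on the tool from outside, world axes, zero at the start; "torque": the same for the moment, N m; "opening": finger opening in m.
Only numpy, scipy, OpenCV 4.12 (cv2) and the standard library are available. Lean on these libraries where they do the work, as an engineer would, in place of code of your own. Each camera call takes 0.05 s, during which the arm holds its last target. There are 200 camera calls.

## Working session

There is one attempt and no reset: what is moved stays moved. The work goes in short steps, Python scripts to look and compute and a shell command to move; the robot and the scene stay as the last step left them, time stands still between calls to the robot, and variables do not carry over. Pictures are saved under pics/ and viewed, about 12 in all and at most 16, crops included, and the job is handed in when it is done.

```bash
mkdir -p pics; ls; cat > h.py <<'E'
import numpy as np, cv2
from scipy.spatial.transform import Rotation as R
from cell import monitor, optics, ctrl
def save(im,name): cv2.imwrite('pics/'+name,im['frame'][:,:,::-1])
def cloud(im,s=None):
    K=im['intrinsics'];z=im['range_z'];v,u=np.mgrid[:z.shape[0],:z.shape[1]]
    if 'view' in im:
        p=np.stack([(u-K[0,2])/K[0,0]*z,-(v-K[1,2])/K[1,1]*z,-z],-1); T=np.linalg.inv(im['view'])
    else:
        a=(u-K[0,2])/K[0,0];b=(v-K[1,2])/K[1,1];r=np.hypot(a,b)+1e-9;t=np.tan(np.minimum(r,1.5))/r
        p=np.stack([a*t*z,-b*t*z,-z],-1); T=pose(s)@im['tool_from_camera']
    return p@T[:3,:3].T+T[:3,3]
def pose(s):
    q=s['ee_rot'];T=np.eye(4);T[:3,:3]=R.from_quat([q[1],q[2],q[3],q[0]]).as_matrix();T[:3,3]=s['ee_pos'];return T
def go(xyz,yaw=None):
    """shift (cm, tool axes) and yaw turn about tool x to reach tool-down pose; yaw= world angle of jaw axis z"""
    T=pose(monitor.sense());M=T[:3,:3];d=M.T@(np.array(xyz)-T[:3,3])*100
    if yaw is None: return np.round(d,2)
    zz=np.array([np.cos(yaw),np.sin(yaw),0]);x=np.array([0,0,-1.]);
    if zz@M[:,2]<0: zz=-zz
    G=np.stack([x,np.cross(zz,x),zz],1)
    return np.round(d,2),np.round(R.from_matrix(M.T@G).as_rotvec(),3)
E
python3 - <<'E'
from h import *
s=monitor.sense();print(s['ee_pos'],s['ee_rot'],s['ft_force'],s['opening']);print(np.round(pose(s),2))
for n in ('scene','side'):
    im=optics.get_image(n);save(im,n+'0.png');np.savez(n+'0.npz',**im)
    print(n,np.round(im['intrinsics'],1).tolist(),np.round(np.linalg.inv(im['view']),2).tolist())
im=optics.get_image('wrist');save(im,'wrist0.png');print(im['intrinsics'],np.round(im['tool_from_camera'],3))
E
```

```text
pics
[0.29331509 0.60746405 0.2305956 ] [ 0.59853981 -0.37615825  0.59930111  0.37562382] [-0.2936002   0.40781932  0.00079942] 0.08504292504474383
[[-0.   -0.9   0.43  0.29]
 [-0.    0.43  0.9   0.61]
 [-1.   -0.   -0.    0.23]
 [ 0.    0.    0.    1.  ]]
scene [[350.8, 0.0, 248.7], [0.0, 350.8, 197.1], [0.0, 0.0, 1.0]] [[-0.36, -0.73, 0.58, 1.21], [0.93, -0.27, 0.23, 0.25], [-0.01, 0.62, 0.78, 0.91], [0.0, 0.0, 0.0, 1.0]]
side [[456.4, 0.0, 249.6], [0.0, 456.4, 195.6], [0.0, 0.0, 1.0]] [[0.72, 0.34, -0.61, -0.22], [-0.7, 0.37, -0.62, -0.81], [0.01, 0.87, 0.5, 0.75], [0.0, 0.0, 0.0, 1.0]]
[[297.31863964   0.         254.12050316]
 [  0.         297.31863964 197.01569546]
 [  0.           0.           1.        ]] [[ 0.001  0.275 -0.961 -0.143]
 [-0.     0.961  0.275  0.07 ]
 [ 1.    -0.     0.001 -0.002]
 [ 0.     0.     0.     1.   ]]
```

View pics/scene0.png

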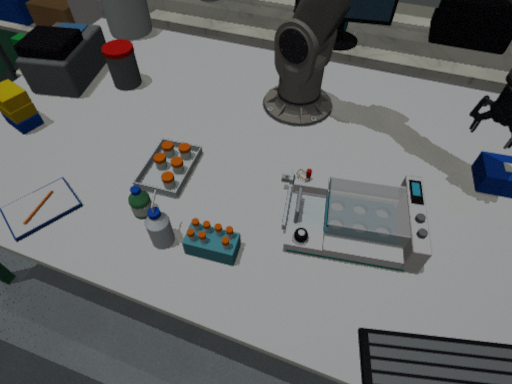

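View pics/side0.png

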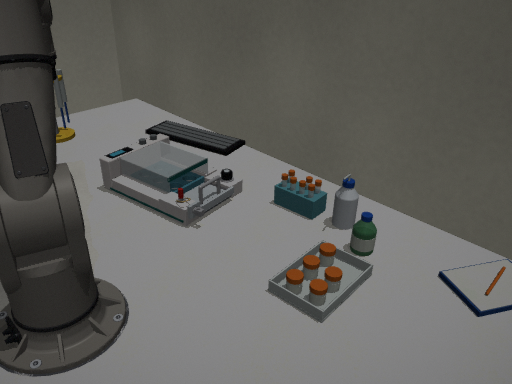

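Scene: five pots in the bin (lids near (168,146),(185,148),(160,158),(177,162),(168,177)); shaker at right with the red pin at (309,173), stud at (288,178), handle at about (298,205) and black knob at (301,235). Side: the same five pots, pin at (181,193), knob at (227,175).

```bash
cat > m.py <<'E'
from h import *
def ray(im,u,v,z):
    K=im['intrinsics'];T=np.linalg.inv(im['view']);d=T[:3,:3]@np.array([(u-K[0,2])/K[0,0],-(v-K[1,2])/K[1,1],-1]);return T[:3,3]+d*(z-T[2,3])/d[2]
def blobs(im,lo,hi,amin):
    h=cv2.cvtColor(im['frame'],cv2.COLOR_RGB2HSV);m=cv2.inRange(h,np.array(lo),np.array(hi))
    n,l,s,c=cv2.connectedComponentsWithStats(m);return [(np.round(c[i],1),s[i,4],l==i) for i in range(1,n) if s[i,4]>=amin]
if __name__=='__main__':
  for n in ('scene0','side0'):
    im=dict(np.load(n+'.npz'));P=cloud(im);print(n)
    for nm,lo,hi,a in (('orange',(3,180,90),(16,255,255),15),('red',(0,170,70),(2,255,255),5),('red2',(173,150,70),(180,255,255),5),('black',(0,0,0),(180,255,45),30),('blue',(105,150,60),(125,255,255),15)):
      for c,k,m in blobs(im,lo,hi,a):
        q=P[m];q=q[im['range_z'][m]>0]
        if len(q)==0 or k>400: continue
        zt=np.percentile(q[:,2],90);print(nm,c,k,'med',np.round(np.median(q,0),3),'ztop %.3f'%zt, 'ray.05',np.round(ray(im,*c,.05),3)[:2])
    # hood / deck plan view
    if n=='scene0':
      sel=(P[...,2]>.04)&(P[...,2]<.125)&(P[...,1]>.1)&(P[...,0]>.2)&(im['range_z']>0)
      g=np.zeros((600,600),np.uint8);q=P[sel];g[np.clip(((q[:,0]-.3)*1000).astype(int),0,599),np.clip((q[:,1]*1000).astype(int),0,599)]=255
      r=cv2.minAreaRect(np.argwhere(g>0).astype(np.float32));print('rect',r)
E
python3 m.py
```

```text
scene0
orange [166.6 144.6] 74 med [ 0.461 -0.352  0.055] ztop 0.057 ray.05 [ 0.457 -0.355]
orange [184.  146.7] 72 med [ 0.449 -0.289  0.055] ztop 0.057 ray.05 [ 0.445 -0.292]
orange [158.8 156.8] 81 med [ 0.523 -0.347  0.055] ztop 0.056 ray.05 [ 0.521 -0.35 ]
orange [176.5 161. ] 81 med [ 0.522 -0.281  0.054] ztop 0.056 ray.05 [ 0.517 -0.284]
orange [167.1 176.1] 85 med [ 0.594 -0.276  0.055] ztop 0.057 ray.05 [ 0.59 -0.28]
orange [ 37.5 207.5] 53 med [ 0.834 -0.616  0.023] ztop 0.024 ray.05 [ 0.844 -0.589]
orange [195.1 221. ] 28 med [ 0.749 -0.091  0.104] ztop 0.105 ray.05 [ 0.719 -0.114]
orange [206.3 223.8] 30 med [ 0.747 -0.058  0.104] ztop 0.105 ray.05 [ 0.716 -0.078]
orange [217.6 226.5] 31 med [ 0.745 -0.025  0.104] ztop 0.105 ray.05 [ 0.713 -0.043]
orange [229.3 229.4] 31 med [0.742 0.009 0.104] ztop 0.106 ray.05 [ 0.71  -0.007]
orange [190.3 231.5] 31 med [ 0.785 -0.088  0.104] ztop 0.105 ray.05 [ 0.757 -0.11 ]
orange [201.6 234.4] 33 med [ 0.782 -0.055  0.104] ztop 0.106 ray.05 [ 0.754 -0.075]
orange [225.1 240.1] 35 med [0.777 0.012 0.104] ztop 0.105 ray.05 [ 0.748 -0.0
[... 2313 characters left out ...]
0.068 ray.05 [ 0.7   -0.294]
black [356.1 251.6] 43 med [ 0.683 -0.305  0.009] ztop 0.012 ray.05 [ 0.632 -0.335]
black [470.  299.3] 302 med [ 0.726 -0.6    0.006] ztop 0.011 ray.05 [ 0.67  -0.611]
black [111.1 337.7] 136 med [ 0.05  -0.129  0.004] ztop 0.009 ray.05 [ 0.036 -0.165]
black [ 95.7 328.3] 55 med [ 0.035 -0.094  0.022] ztop 0.033 ray.05 [ 0.026 -0.121]
black [ 23.9 369.4] 166 med [-0.114 -0.081  0.004] ztop 0.009 ray.05 [-0.118 -0.123]
blue [349.5 181.6] 51 med [ 0.78  -0.197  0.145] ztop 0.147 ray.05 [ 0.937 -0.101]
blue [366.9 214.8] 55 med [ 0.71  -0.306  0.114] ztop 0.116 ray.05 [ 0.804 -0.254]
blue [461.2 292.7] 71 med [ 0.725 -0.576  0.013] ztop 0.015 ray.05 [ 0.677 -0.588]
```

```bash
python3 - <<'E'
from h import *
a=cv2.imread('pics/scene0.png')[160:275,270:440];b=cv2.imread('pics/side0.png')[130:225,90:255]
a=cv2.resize(a,(765,517),interpolation=cv2.INTER_CUBIC);cv2.imwrite('pics/c0.png',a)
E
```

```text
(no output)
```

View pics/c0.png

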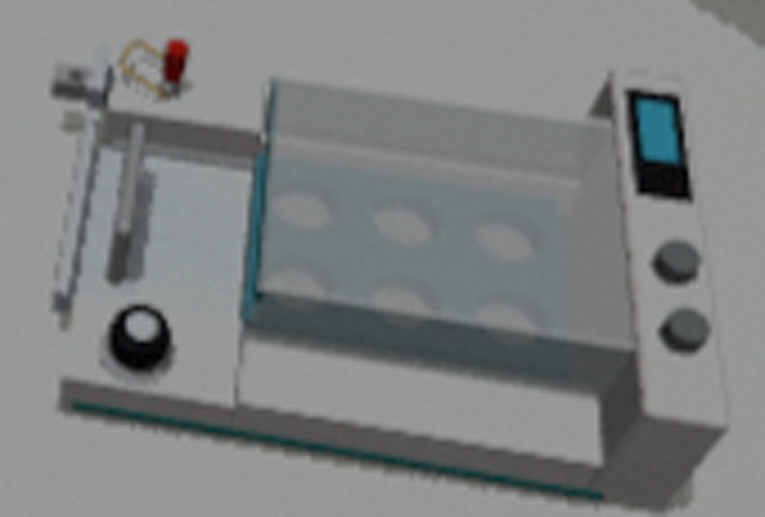

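```bash
python3 - <<'E'
from h import *
from m import ray
im=dict(np.load('scene0.npz'))
for u,v,z in ((288,178,.059),(283.5,388/4.5+160-8,.01)): print(np.round(ray(im,u,v,z),3))
print(go([.53,.2,.33],np.radians(99)))
E
```

```text
[0.466 0.096 0.059]
[0.659 0.145 0.01 ]
(array([ -9.9 , -39.03, -26.42]), array([-0.607, -0.001, -0.   ]))
```

```bash
python3 -m creep '-1.5 -3.9 -2.64 0 0 0 0;-1.5 -3.9 -2.64 0 0 0 0;-1.5 -3.9 -2.64 0 0 0 0;-1.5 -3.9 -2.64 0 0 0 0;-1.5 -3.9 -2.64 0 0 0 0;-1 -3.9 -2.64 0 0 0 0;-1 -3.9 -2.64 0 0 0 0;-.4 -3.9 -2.64 0 0 0 0;0 -3.9 -2.64 0 0 0 0;0 -3.9 -2.64 0 0 0 0;0 0 0 -.15 0 0 0;0 0 0 -.15 0 0 0;0 0 0 -.15 0 0 0;0 0 0 -.15 0 0 0'; cat > look.py <<'E'
import sys
from h import *
s=monitor.sense();im=optics.get_image('wrist');n=sys.argv[1];save(im,n+'.png')
P=cloud(im,s);np.savez(n+'.npz',P=P,f=im['frame'],z=im['range_z']);print(s['t'],np.round(pose(s),3).tolist())
E
python3 look.py w1
```

```text
t: 1.9
ee_pos: [0.536, 0.1851, 0.3309]
ee_rot: [-0.455, 0.54, -0.458, -0.54]
ft_force: [-0.6, -0.5, 0.6]
opening: 0.0852
1.9 [[-0.003, -0.986, -0.166, 0.536], [-0.004, -0.166, 0.986, 0.185], [-1.0, 0.004, -0.004, 0.331], [0.0, 0.0, 0.0, 1.0]]
```

View pics/w1.png

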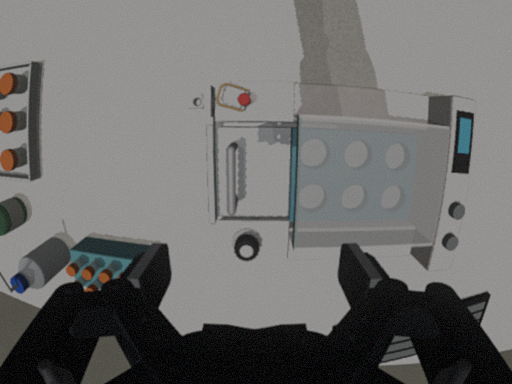

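The wrist view shows the stud hole at (197,102), red pin at (244,99) with loop to (220,97), handle bar at column 231 rows 145–215, knob at (246,246) and hood front edge at column 293.

```bash
cat >> h.py <<'E'
def wray(s,im,u,v,z):
    K=im['intrinsics'];a=(u-K[0,2])/K[0,0];b=(v-K[1,2])/K[1,1];r=np.hypot(a,b)+1e-9
    T=pose(s)@im['tool_from_camera'];d=T[:3,:3]@np.array([a/r*np.sin(r),-b/r*np.sin(r),-np.cos(r)])
    return T[:3,3]+d*(z-T[2,3])/d[2]
E
python3 - <<'E'
from h import *
s=monitor.sense();im=optics.get_image('wrist');f=im['frame'];h=cv2.cvtColor(f,cv2.COLOR_RGB2HSV)
P=cloud(im,s)
def cen(m,u0,u1,v0,v1):
    q=np.argwhere(m[v0:v1,u0:u1]>0);return (q.mean(0)[::-1]+[u0,v0]).round(1),len(q)
red=cv2.inRange(h,(0,150,60),(4,255,255))|cv2.inRange(h,(172,150,60),(180,255,255))
c,n=cen(red,225,270,80,120);print('pin',c,n,wray(s,im,*c,.103).round(4))
br=cv2.inRange(h,(12,70,60),(30,255,255));c,n=cen(br,205,262,70,120);print('brass',c,n,wray(s,im,*c,.075).round(4))
ys=np.argwhere(br[70:120,205:238]>0)[:,::-1]+[205,70];l=ys[:,0].min();e=ys[ys[:,0]<l+3].mean(0);print('endbar',e,wray(s,im,*e,.079).round(4))
g=f.sum(2);bl=(g<150).astype(np.uint8)*255
q=np.argwhere(bl[225:270,225:270])[:,::-1]+[225,225];(c,r)=cv2.minEnclosingCircle(q.astype(np.float32));print('knob',c,r,wray(s,im,*c,.07).round(4))
st=g[90:115,185:209];i=np.unravel_index(st.argmin(),st.shape);print('hole',(185+i[1],90+i[0]),wray(s,im,185+i[1],90+i[0],.059).round(4), np.round(wray(s,im,197,102,.059),4))
for nm,lo,hi,reg in (('handle',.085,.1,(215,150,245,212)),('hood',.105,.12,(280,80,450,270)),('bar?',.05,.09,(205,120,222,225))):
    m=np.zeros(P.shape[:2],bool);m[reg[1]:reg[3],reg[0]:reg[2]]=1;m&=(P[...,2]>lo)&(P[...,2]<hi);q=P[m]
    if len(q): r=cv2.minAreaRect((q[:,:2]*1000).astype(np.float32));print(nm,len(q),np.median(q,0).round(4),r)
o=[(c,r) for c,r in []]
for z in (.05,):
  for ct in cv2.findContours(cv2.inRange(h,(3,180,90),(16,255,255)),0,2)[0]:
    if cv2.contourArea(ct)>60:
        c=np.mean(ct[:,0],0);print('or',c.round(1),wray(s,im,*c,.055).round(3))
E
```

```text
pin [244.5  98.9] 94 [0.4489 0.1553 0.103 ]
brass [229.  95.] 120 [0.4457 0.1328 0.075 ]
endbar [217.53333333  98.06666667] [0.4522 0.119  0.079 ]
knob (245.5, 246.625) 12.634997367858887 [0.6573 0.1908 0.07  ]
hole (np.int64(195), np.int64(101)) [0.46   0.0855 0.059 ] [0.461  0.0885 0.059 ]
handle 557 [0.5565 0.1551 0.09  ] ((558.3495483398438, 155.30657958984375), (84.9841079711914, 11.293967247009277), 8.579219818115234)
hood 20206 [0.5249 0.3389 0.1118] ((548.13623046875, 359.06329345703125), (265.3134460449219, 256.8980712890625), 19.459552764892578)
bar? 313 [0.5525 0.1205 0.0506] ((558.6193237304688, 125.80561828613281), (153.46482849121094, 22.588125228881836), 8.070347785949707)
```

```bash
cat >> h.py <<'E'
AX=np.array([-.149,.989,0]);AY=np.array([-.989,-.149,0]);O=np.array([.5583,.1553,0])-.020*AX
def S(x,y,z): return O+AX*x+AY*y+np.array([0,0,z])
E
python3 -c "
from h import *
print(go(S(.02,0,.066),np.radians(98.6)))
for n,p in (('park',S(.036,.108,.059)),('cross',S(-.031,.108,.059)),('knob',S(.04,-.103,.063))): print(n,p.round(4))"
```

```text
(array([26.5 , -1.8 , -3.21]), array([ 0.014, -0.004, -0.003]))
park [0.4491 0.155  0.059 ]
cross [0.4591 0.0888 0.059 ]
knob [0.6572 0.1904 0.063 ]
```

```bash
python3 -m creep '4 -.6 -1 .014 0 0 110;4 -.6 -1 0 0 0 110;4 -.6 -1.2 0 0 0 110;4 0 0 0 0 0 110;3 0 0 0 0 0 110;0 0 0 0 0 0 110' 40; python3 -c "
from h import *
print(go(S(.02,0,.066),np.radians(98.6)),monitor.sense()['opening'])"
```

```text
t: 2.75
ee_pos: [0.559, 0.1549, 0.1361]
ee_rot: [-0.467, 0.531, -0.469, -0.53]
ft_force: [0.2, -0.0, 1.8]
opening: 0.0486
(array([7.01, 0.06, 0.07]), array([-0.026, -0.004, -0.002])) 0.04857425256875443
```

```bash
python3 -m creep '3.5 0 0 -.025 0 0 110;2.5 0 0 0 0 0 110;1 0 0 0 0 0 110;0 0 0 0 0 0 255;0 0 0 0 0 0 255;0 0 0 0 0 0 255;0 0 -.3 0 0 0 255;0 0 -.3 0 0 0 255' 40
```

```text
t: 3.75
ee_pos: [0.5638, 0.1511, 0.0714]
ee_rot: [-0.464, 0.536, -0.461, -0.533]
ft_force: [3.6, 2.4, -12.1]
opening: 0.0103
```

```bash
python3 -m creep '0 0 -.3 0 0 0 255;0 0 -.3 0 0 0 255' 40;python3 -m creep '0 0 -.4 0 0 0 255;0 0 -.4 0 0 0 255' 40
```

```text
t: 4.0
ee_pos: [0.5648, 0.145, 0.0714]
ee_rot: [-0.465, 0.536, -0.461, -0.533]
ft_force: [3.2, 3.7, -12.9]
opening: 0.0107
t: 4.25
ee_pos: [0.5662, 0.1366, 0.0714]
ee_rot: [-0.465, 0.536, -0.461, -0.533]
ft_force: [3.2, 3.2, -13.2]
opening: 0.0107
```

```bash
python3 -m creep '0 0 -2 0 0 0 255;0 0 -2.5 0 0 0 255;0 0 -2.5 0 0 0 255;0 0 -2.5 0 0 0 255;0 0 -2.5 0 0 0 255;0 0 -2.5 0 0 0 255;0 0 -2 0 0 0 255;0 0 -1 0 0 0 255;0 0 -.5 0 0 0 255;0 0 -.5 0 0 0 255;0 0 -.5 0 0 0 255' 40; python3 -c "
from h import *
p=monitor.sense()['ee_pos']-S(.02,0,0);print(p@AX,p@AY)"
```

```text
t: 5.62
ee_pos: [0.5976, -0.0559, 0.0715]
ee_rot: [-0.466, 0.538, -0.458, -0.532]
ft_force: [5.2, 3.7, -13.8]
opening: 0.0103
-0.21469477350089666 -0.007387356529814899
```

```bash
python3 -m creep '0 0 -.4 0 0 0 255;0 0 -.4 0 0 0 255;0 0 -.4 0 0 0 255;0 0 -.4 0 0 0 255;0 0 0 0 0 0 255;0 0 0 0 0 0 255' 40; python3 -c "
from h import *
p=monitor.sense()['ee_pos']-S(.02,0,0);print(p@AX,p@AY)"
```

```text
t: 6.38
ee_pos: [0.5991, -0.065, 0.0715]
ee_rot: [0.467, -0.536, 0.455, 0.536]
ft_force: [3.8, 1.4, -13.7]
opening: 0.0105
-0.2239708630521256 -0.007486592336771457
```

Carriage came freely (3–4 N), now about 0.224 out. Release, rise and survey the deck.

```bash
python3 -m creep '0 0 0 0 0 0 110;0 0 0 0 0 0 110;0 0 0 0 0 0 110;-3 0 0 0 0 0 110;-6 0 0 0 0 0 60;-6 0 0 0 0 0 0;-6 -2 0 0 0 0 0;-3 0 0 0 0 0 0;0 0 0 0 0 0 0' 40; python3 look.py w2; python3 - <<'E'
from h import *
d=np.load('w2.npz');P=d['P']
for x in (.05,-.018,-.086):
  for y in (.034,-.034):
    p=S(x,y,0);m=np.hypot(P[...,0]-p[0],P[...,1]-p[1])<.012;q=P[m];print(x,y,p.round(3),len(q),np.median(q[:,2]).round(4) if len(q) else '')
E
```

```text
t: 7.5
ee_pos: [0.6154, -0.0683, 0.3196]
ee_rot: [-0.468, 0.536, -0.456, -0.534]
ft_force: [-0.5, 0.6, -0.0]
opening: 0.0855
7.5 [[0.012, -0.989, -0.146, 0.615], [0.011, -0.145, 0.989, -0.068], [-1.0, -0.014, 0.009, 0.32], [0.0, 0.0, 0.0, 1.0]]
0.05 0.034 [0.52 0.18 0.  ] 141 0.0276
0.05 -0.034 [0.587 0.19  0.   ] 132 0.0275
-0.018 0.034 [0.53  0.113 0.   ] 171 0.0276
-0.018 -0.034 [0.598 0.123 0.   ] 160 0.0277
-0.086 0.034 [0.54  0.045 0.   ] 192 0.0278
-0.086 -0.034 [0.608 0.056 0.   ] 182 0.0276
```

View pics/w2.png

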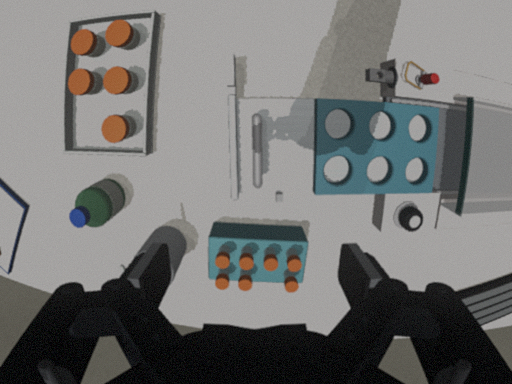

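The deck is clear with six empty pockets (centres about (340,124),(380,125),(419,127),(337,169),(378,168),(416,169)); five pots remain in the bin at (85,42),(120,33),(82,82),(118,80),(115,128).

```bash
cat > pots.py <<'E'
from h import *
def lids(P,f,z,ztop,tol=.006):
    h=cv2.cvtColor(f,cv2.COLOR_RGB2HSV);m=cv2.inRange(h,(3,170,80),(18,255,255))
    m[(abs(P[...,2]-ztop)>tol)|(z<=0)]=0
    n,l,st,c=cv2.connectedComponentsWithStats(m);out=[]
    for i in range(1,n):
        if st[i,4]>80:
            q=P[l==i];r=cv2.minEnclosingCircle((q[:,:2]*1000).astype(np.float32));out.append((q[:,:2].mean(0).round(4).tolist(),np.round(np.array(r[0])/1000,4).tolist(),round(r[1],1),st[i,4]))
    return out
if __name__=='__main__':
    import sys
    s=monitor.sense();im=optics.get_image('wrist');P=cloud(im,s)
    for o in lids(P,im['frame'],im['range_z'],float(sys.argv[1])): print(o)
E
python3 - <<'E'
from pots import *
d=np.load('w2.npz');P=d['P']
for o in lids(P,d['f'],d['z'],.055): print(o)
m=((P[...,2]>.0435)&(P[...,2]<.053)).astype(np.uint8)
s=monitor.sense();im=optics.get_image('wrist')
m[:,:310]=0;m[:,445:]=0;m[:95]=0;m[200:]=0
cs,hi=cv2.findContours(m,cv2.RETR_CCOMP,2)
for c,hh in zip(cs,hi[0]):
    if hh[3]>=0 and cv2.contourArea(c)>200:
        (u,v),ax,a=cv2.fitEllipse(c);p=wray(s,im,u,v,.048);r=p-O;print('pocket',round(u),round(v),np.round(ax,1),p.round(4),'shaker',round(r@AX,4),round(r@AY,4))
E
```

```text
([0.4462, -0.2927], [0.4475, -0.29], 19.9, np.int32(251))
([0.4589, -0.3527], [0.4593, -0.3528], 19.8, np.int32(228))
pocket 416 171 [22.6 28.1] [0.5853 0.1864 0.048 ] shaker 0.0467 -0.0313
pocket 379 170 [25.7 29. ] [0.596  0.1199 0.048 ] shaker -0.0207 -0.0321
pocket 337 170 [28.3 30.7] [0.607  0.0536 0.048 ] shaker -0.0879 -0.033
pocket 419 128 [22.8 29. ] [0.5191 0.1754 0.048 ] shaker 0.0457 0.0357
pocket 382 126 [26.4 30.3] [0.5299 0.1092 0.048 ] shaker -0.0214 0.0349
pocket 339 124 [29.2 31.5] [0.5407 0.0428 0.048 ] shaker -0.0886 0.0342
```

```bash
python3 -c "
from h import *
print(go([.5915,-.277,.18],np.radians(54)))
print(monitor.sense()['joint_pos'])"
```

```text
(array([ 13.45,   5.45, -20.48]), array([0.775, 0.013, 0.006]))
[-0.2331836   0.27046421  0.30668345  1.65385684 -0.0980095   1.223116
  1.8128314 ]
```

```bash
python3 -m creep '1 1 -4 0 0 0 0;2 1 -4 0 0 0 0;2.5 1.1 -4 0 0 0 0;2.5 1.1 -4 0 0 0 0;2.5 1.2 -4 0 0 0 0;2 0 -.5 .155 .01 0 60;0 0 0 .155 0 0 60;0 0 0 .155 0 0 60;0 0 0 .155 0 0 60;0 0 0 .155 0 0 60;0 0 0 0 0 0 60'; python3 look.py w3; python3 -c "
from h import *
from pots import lids
d=np.load('w3.npz')
for o in lids(d['P'],d['f'],d['z'],.055): print(o)
print(monitor.sense()['opening'],go([.5915,-.277,.033],np.radians(54)))"
```

```text
t: 8.98
ee_pos: [0.5805, -0.2816, 0.1677]
ee_rot: [0.63, -0.309, 0.638, 0.317]
ft_force: [-0.1, 0.0, 0.6]
opening: 0.0653
8.975 [[-0.016, -0.794, 0.608, 0.581], [0.005, 0.608, 0.794, -0.282], [-1.0, 0.016, -0.006, 0.168], [0.0, 0.0, 0.0, 1.0]]
([0.4632, -0.3572], [0.4609, -0.3544], 19.8, np.int32(292))
0.06504692291640932 (array([13.46, -0.81,  1.1 ]), array([-0.022, -0.005, -0.016]))
```

View pics/w3.png

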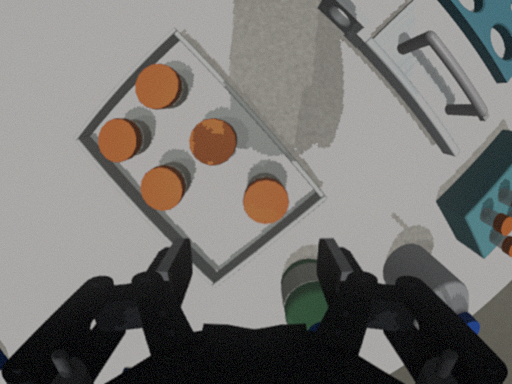

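The bin with its five lids at (158,86),(119,140),(213,142),(162,187),(265,201) between the fingers' field; unchanged layout.

```bash
cat > pots.py <<'E'
import sys
from h import *
def lids(zt):
    s=monitor.sense();im=optics.get_image('wrist');P=cloud(im,s);h=cv2.cvtColor(im['frame'],cv2.COLOR_RGB2HSV)
    m=((h[...,0]<20)&(h[...,1]>140)&(h[...,2]>50)).astype(np.uint8)
    out=[]
    for c in cv2.findContours(m,0,2)[0]:
        if cv2.contourArea(c)<250: continue
        (u,v),r=cv2.minEnclosingCircle(c);q=np.zeros(m.shape,np.uint8);cv2.drawContours(q,[c],-1,1,-1)
        M=cv2.moments(c);w=wray(s,im,M['m10']/M['m00'],M['m01']/M['m00'],zt-.002)
        pp=P[(q>0)&(abs(P[...,2]-zt)<.005)]
        out.append((round(u),round(v),'ray',w[:2].round(4).tolist(),'cloud',(pp[:,:2].mean(0).round(4).tolist(),len(pp)) if len(pp) else None,'z',P[q>0][:,2].max().round(3)))
    return out
if __name__=='__main__':
    for o in lids(float(sys.argv[1])): print(*o)
E
python3 pots.py .055
```

```text
503 225 ray [0.7938, -0.0625] cloud None z 0.311
265 200 ray [0.5897, -0.2788] cloud ([0.5894, -0.2786], 1507) z 0.311
163 188 ray [0.5221, -0.3477] cloud ([0.5222, -0.3471], 1404) z 0.311
213 141 ray [0.5187, -0.2831] cloud ([0.5188, -0.2828], 1612) z 0.311
118 140 ray [0.4598, -0.3525] cloud ([0.4602, -0.3519], 1304) z 0.311
157 86 ray [0.4477, -0.2913] cloud ([0.4481, -0.291], 1503) z 0.311
```

```bash
python3 -c "
from h import *
print(go([.5895,-.2787,.033],np.radians(53)))"
```

```text
(array([13.5 , -0.72,  0.84]), array([-0.004, -0.005, -0.015]))
```

```bash
python3 -m creep '3 -.7 .8 0 -.005 -.015 60;3.5 0 0 0 0 0 60;3.5 0 0 0 0 0 60;2 0 0 0 0 0 60;0 0 0 0 0 0 60' 30; python3 -c "
from h import *
print(go([.5895,-.2787,.033],np.radians(53)))"
```

```text
t: 9.7
ee_pos: [0.5911, -0.2795, 0.0446]
ee_rot: [0.632, -0.319, 0.631, 0.319]
ft_force: [-0.2, -0.1, 0.5]
opening: 0.0656
(array([ 1.16,  0.18, -0.03]), array([0.01 , 0.001, 0.001]))
```

```bash
python3 -m creep '1.1 .15 0 0 0 0 60;0 0 0 0 0 0 255;0 0 0 0 0 0 255;0 0 0 0 0 0 255;0 0 0 0 0 0 255;-2 0 0 0 0 0 255;-3 0 0 0 0 0 255;-3 0 0 0 0 0 255' 30; python3 -c "
from h import *
print(go([.5195,.177,.12],np.radians(53)))"
```

```text
t: 10.7
ee_pos: [0.5902, -0.2793, 0.1195]
ee_rot: [0.632, -0.319, 0.63, 0.318]
ft_force: [0.4, 0.7, 0.6]
opening: 0.0409
(array([-0.07, 32.76, 32.54]), array([0.011, 0.002, 0.003]))
```

```bash
python3 -m creep '-2 1 1 0 0 0 255;0 4 3.4 0 0 0 255;0 4 3.4 0 0 0 255;0 4 3.4 0 0 0 255;0 4 3.4 0 0 0 255;0 4 3.4 0 0 0 255;0 0 3 0 0 0 255;0 0 0 0 0 0 255' 30; python3 -c "
from h import *
print(go([.5407,.0434,.057],np.radians(53)))"
```

```text
t: 11.7
ee_pos: [0.5475, 0.0211, 0.1534]
ee_rot: [0.637, -0.321, 0.626, 0.315]
ft_force: [0.5, -0.8, -0.3]
opening: 0.0408
(array([9.63, 2.01, 1.27]), array([0.008, 0.012, 0.014]))
```

```bash
python3 -m creep '2 2 1.3 .008 .012 .014 255;2 0 0 0 0 0 255;0 0 0 0 0 0 255' 30; python3 look.py w4; python3 -c "
from h import *
print(go([.5407,.0434,.057],np.radians(53)))"
```

```text
t: 12.08
ee_pos: [0.5388, 0.0438, 0.1137]
ee_rot: [0.633, -0.315, 0.633, 0.315]
ft_force: [-0.4, 0.3, 0.8]
opening: 0.041
12.075 [[-0.0, -0.797, 0.604, 0.539], [0.0, 0.604, 0.797, 0.044], [-1.0, 0.0, 0.0, 0.114], [0.0, 0.0, 0.0, 1.0]]
(array([ 5.74, -0.14,  0.03]), array([-0.002,  0.001,  0.   ]))
```

View pics/w4.png

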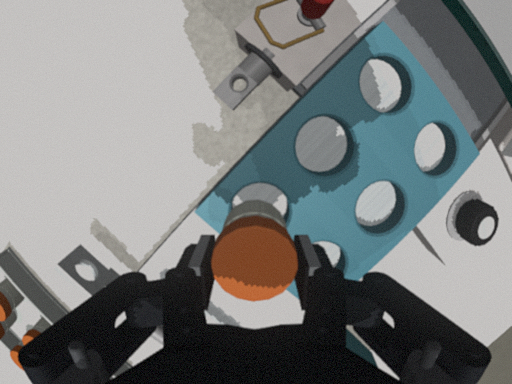

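The pot is held upright over pocket0 (pocket rim partly visible at (260,205)); pockets at (322,143),(384,83),(380,206),(434,148) are visible, the stud hole at (240,84).

```bash
python3 - <<'E'
from h import *
s=monitor.sense();im=optics.get_image('wrist');P=cloud(im,s)
m=((P[...,2]>.0435)&(P[...,2]<.053)).astype(np.uint8)
for c,hh in zip(*[x if i==0 else x[0] for i,x in enumerate(cv2.findContours(m,cv2.RETR_CCOMP,2))]):
    if hh[3]>=0 and 800<cv2.contourArea(c)<6000:
        (u,v),ax,a=cv2.fitEllipse(c);w=np.array([wray(s,im,*p[0],.048)[:2] for p in c]);e=cv2.fitEllipse((w*1000).astype(np.float32))
        p=wray(s,im,u,v,.048);r=p-O;print('pocket',round(u),round(v),p.round(4),np.round(e[0],1),np.round(e[1],1))
h=im['frame'].sum(2)
for u,v,z in ((240,84,.059),(314,8,.103)): print(wray(s,im,u,v,z).round(4))
E
```

```text
pocket 378 206 [0.5948 0.1217 0.048 ] [595.7 122. ] [42.5 43.5]
pocket 433 148 [0.5844 0.1874 0.048 ] [585.1 188.2] [42.4 43.9]
pocket 323 145 [0.5293 0.1112 0.048 ] [529.8 111.4] [43.2 43.8]
pocket 384 84 [0.5188 0.1766 0.048 ] [519.2 177.4] [42.8 43.7]
[0.4611 0.0894 0.059 ]
[0.4548 0.1451 0.103 ]
```

```bash
python3 -c "
from h import *
print(go([.5405,.0444,.060],np.radians(53)))"; python3 -m creep '2 -.1 .15 0 0 0 255;2 0 0 0 0 0 255;1.2 0 0 0 0 0 255;0 0 0 0 0 0 255' 30;python3 -c "
from h import *
print(go([.5405,.0444,.057],np.radians(53)))"
```

```text
(array([ 5.49, -0.02,  0.07]), array([-0.002,  0.002,  0.001]))
t: 12.68
ee_pos: [0.5425, 0.0441, 0.0616]
ee_rot: [0.635, -0.314, 0.632, 0.314]
ft_force: [0.1, -0.0, -1.1]
opening: 0.0406
(array([ 0.46,  0.18, -0.1 ]), array([-0.004,  0.004,  0.002]))
```

```bash
python3 -m creep '.3 .15 -.1 0 0 0 255;.3 0 0 0 0 0 255;.2 0 0 0 0 0 255' 30;python3 -m creep '.2 0 0 0 0 0 255;0 0 0 0 0 0 255' 30
```

```text
t: 13.05
ee_pos: [0.5419, 0.0441, 0.057]
ee_rot: [0.636, -0.314, 0.631, 0.314]
ft_force: [-18.3, -2.0, 49.8]
opening: 0.0409
t: 13.3
ee_pos: [0.5428, 0.0441, 0.0578]
ee_rot: [0.637, -0.313, 0.63, 0.314]
ft_force: [-0.2, -0.3, -0.2]
opening: 0.0409
```

```bash
python3 -m creep '0 0 0 0 0 0 60;0 0 0 0 0 0 60;0 0 0 0 0 0 60;-3 0 0 0 0 0 60;-4 0 0 0 0 0 60;-5 0 0 0 0 0 60;-1 0 0 0 0 0 60' 30; python3 pots.py .078; python3 -c "
from h import *
print(go([.522,-.3473,.13],np.radians(53)))"
```

```text
t: 14.18
ee_pos: [0.541, 0.0432, 0.1905]
ee_rot: [0.637, -0.313, 0.631, 0.314]
ft_force: [-0.0, -0.2, -0.3]
opening: 0.0647
18 299 ray [0.4614, -0.3103] cloud None z 0.333
26 277 ray [0.4511, -0.2571] cloud None z 0.057
255 191 ray [0.5395, 0.0438] cloud ([0.5393, 0.044], 1548) z 0.333
(array([  5.82, -22.16, -32.25]), array([-0.005,  0.007,  0.002]))
```

```bash
python3 -m creep '0 -3.2 -4.6 0 0 0 60;.5 -3.2 -4.6 0 0 0 60;.5 -3.2 -4.6 0 0 0 60;.5 -3.2 -4.6 0 0 0 60;.5 -3.2 -4.6 0 0 0 60;1 -3.2 -4.6 0 0 0 60;1 -3 -4.6 0 0 0 60;0 0 0 0 0 0 60' 30; python3 pots.py .055; python3 -c "
from h import *
print(go([.522,-.3473,.033],np.radians(53)))"
```

```text
t: 15.22
ee_pos: [0.5195, -0.3561, 0.136]
ee_rot: [0.632, -0.313, 0.633, 0.319]
ft_force: [0.2, 0.1, -0.7]
opening: 0.065
265 199 ray [0.5211, -0.348] cloud ([0.5209, -0.3479], 1964) z 0.279
328 149 ray [0.5177, -0.2842] cloud ([0.5174, -0.2843], 1996) z 0.279
213 141 ray [0.4593, -0.3528] cloud ([0.4593, -0.3525], 2120) z 0.279
267 80 ray [0.4473, -0.292] cloud ([0.4474, -0.2921], 2176) z 0.279
(array([10.31,  0.16,  0.57]), array([ 0.003,  0.004, -0.008]))
```

```bash
python3 -m creep '3 .2 .5 0 0 0 60;3 0 0 0 0 0 60;2 0 0 0 0 0 60;1 0 0 0 0 0 60;0 0 0 0 0 0 60' 30; python3 -c "
from h import *
print(go([.5213,-.3477,.033],np.radians(53)))"
```

```text
t: 15.9
ee_pos: [0.5223, -0.3423, 0.0409]
ee_rot: [0.631, -0.314, 0.632, 0.323]
ft_force: [-0.0, 0.3, -0.7]
opening: 0.0657
(array([ 0.78, -0.25, -0.5 ]), array([ 0.008,  0.005, -0.012]))
```

```bash
python3 -m creep '.7 -.25 -.5 0 0 -.012 60;0 0 0 0 0 0 60;0 0 0 0 0 0 255;0 0 0 0 0 0 255;0 0 0 0 0 0 255;0 0 0 0 0 0 255;-2 0 0 0 0 0 255;-4 0 0 0 0 0 255;-4 0 0 0 0 0 255' 30; python3 -c "
from h import *
print(go([.6063,.0548,.13],np.radians(53)))"
```

```text
t: 17.02
ee_pos: [0.5203, -0.3486, 0.1385]
ee_rot: [0.633, -0.317, 0.63, 0.318]
ft_force: [0.1, -0.5, -0.8]
opening: 0.0406
(array([ 1.  , 17.14, 37.52]), array([0.007, 0.004, 0.001]))
```

```bash
python3 -m creep '-1 1 2 0 0 0 255;0 2.6 5.4 0 0 0 255;0 2.6 5.4 0 0 0 255;0 2.6 5.4 0 0 0 255;0 2.6 5.4 0 0 0 255;0 2.6 5.4 0 0 0 255;0 2.6 5.4 0 0 0 255;0 .5 2 0 0 0 255;0 0 0 0 0 0 255' 30; python3 -c "
from h import *
print(go([.6063,.0548,.065],np.radians(53)))"
```

```text
t: 18.15
ee_pos: [0.6058, 0.0541, 0.1661]
ee_rot: [0.639, -0.319, 0.626, 0.314]
ft_force: [-0.2, -0.4, 0.4]
opening: 0.0406
(array([10.11,  0.15, -0.04]), array([0.003, 0.013, 0.015]))
```

```bash
python3 -m creep '3 .1 0 0 .013 .015 255;3 0 0 0 0 0 255;2 0 0 0 0 0 255;0 0 0 0 0 0 255' 30; python3 -c "
from h import *
print(go([.6063,.0548,.057],np.radians(53)))"
```

```text
t: 18.65
ee_pos: [0.6061, 0.0484, 0.0873]
ee_rot: [0.634, -0.315, 0.633, 0.314]
ft_force: [0.3, 0.2, 0.0]
opening: 0.0405
(array([3.03, 0.38, 0.52]), array([-0.004,  0.   ,  0.002]))
```

```bash
python3 -m creep '0 .38 .5 0 0 0 255;1.5 0 0 0 0 0 255;0 0 0 0 0 0 255' 30; python3 -c "
from h import *
print(go([.6063,.0548,.057],np.radians(53)))"
```

```text
t: 19.02
ee_pos: [0.6076, 0.0548, 0.0737]
ee_rot: [0.635, -0.315, 0.632, 0.313]
ft_force: [-0.2, 0.3, -1.0]
opening: 0.0407
(array([ 1.67,  0.11, -0.08]), array([-0.004,  0.003,  0.004]))
```

```bash
python3 -m creep '.8 .1 -.08 0 0 0 255;.8 0 0 0 0 0 255;.2 0 0 0 0 0 255' 30;python3 -m creep '0 0 0 0 0 0 60;0 0 0 0 0 0 60;0 0 0 0 0 0 60;-3 0 0 0 0 0 60;-4 0 0 0 0 0 60;-5 0 0 0 0 0 60;-1 0 0 0 0 0 60' 30; python3 pots.py .078; python3 -c "
from h import *
print(go([.518,-.284,.13],np.radians(53)))"
```

```text
t: 19.4
ee_pos: [0.6079, 0.0553, 0.057]
ee_rot: [0.636, -0.315, 0.631, 0.313]
ft_force: [-12.9, 2.2, 41.0]
opening: 0.041
t: 20.27
ee_pos: [0.605, 0.0541, 0.1876]
ee_rot: [0.634, -0.315, 0.633, 0.313]
ft_force: [-0.2, -0.3, -0.2]
opening: 0.0656
30 281 ray [0.5216, -0.2461] cloud None z 0.33
257 193 ray [0.6052, 0.0548] cloud ([0.605, 0.0549], 1576) z 0.33
201 143 ray [0.5404, 0.0438] cloud ([0.5404, 0.0441], 1662) z 0.33
(array([  5.73, -13.58, -32.17]), array([-0.005,  0.001,  0.002]))
```

```bash
python3 -m creep '0 -2.25 -5.4 0 0 0 60;.5 -2.25 -5.4 0 0 0 60;.5 -2.25 -5.4 0 0 0 60;1.2 -2.25 -5.4 0 0 0 60;1.2 -2.25 -5.4 0 0 0 60;1.2 -2.25 -5 0 0 0 60;0 0 0 0 0 0 60' 30; python3 pots.py .055; python3 -c "
from h import *
print(go([.518,-.284,.04],np.radians(53)))"
```

```text
t: 21.2
ee_pos: [0.5131, -0.2898, 0.132]
ee_rot: [0.631, -0.315, 0.635, 0.316]
ft_force: [0.4, 1.0, -0.1]
opening: 0.0654
267 204 ray [0.5178, -0.2832] cloud ([0.5175, -0.283], 2000) z 0.275
156 198 ray [0.4591, -0.3521] cloud ([0.4591, -0.3516], 1821) z 0.275
203 139 ray [0.4472, -0.2912] cloud ([0.4472, -0.2909], 2196) z 0.275
(array([ 9.21, -0.15,  0.53]), array([ 0.002, -0.003, -0.005]))
```

```bash
python3 -m creep '3 -.1 .3 0 0 0 60;3 0 0 0 0 0 60;2 0 0 0 0 0 60;1 0 0 0 0 0 60;0 0 0 0 0 0 60' 30; python3 -c "
from h import *
print(go([.5177,-.2833,.033],np.radians(53)))"
```

```text
t: 21.88
ee_pos: [0.5177, -0.279, 0.0369]
ee_rot: [0.629, -0.316, 0.633, 0.321]
ft_force: [-0.4, -0.6, 0.3]
opening: 0.065
(array([ 0.39, -0.26, -0.35]), array([ 0.009, -0.002, -0.009]))
```

```bash
python3 -m creep '.3 -.26 -.35 0 0 -.01 60;0 0 0 0 0 0 60;0 0 0 0 0 0 255;0 0 0 0 0 0 255;0 0 0 0 0 0 255;0 0 0 0 0 0 255;-3 0 0 0 0 0 255;-4 0 0 0 0 0 255;-4 0 0 0 0 0 255' 30; python3 -c "
from h import *
print(go([.5298,.1114,.15],np.radians(53)))"
```

```text
t: 23.0
ee_pos: [0.5169, -0.2826, 0.1459]
ee_rot: [0.63, -0.319, 0.632, 0.318]
ft_force: [0.6, -1.0, -0.3]
opening: 0.0411
(array([-0.49, 22.39, 32.45]), array([ 0.009, -0.003, -0.001]))
```

```bash
python3 -m creep '-1 1.5 2 0 0 0 255;0 3.2 4.6 0 0 0 255;0 3.2 4.6 0 0 0 255;0 3.2 4.6 0 0 0 255;0 3.2 4.6 0 0 0 255;0 3.2 4.6 0 0 0 255;0 3.2 4.6 0 0 0 255;0 1 2 0 0 0 255;0 0 0 0 0 0 255' 30; python3 -c "
from h import *
print(go([.5298,.1114,.075],np.radians(53)))"
```

```text
t: 24.12
ee_pos: [0.5322, 0.1116, 0.1589]
ee_rot: [0.633, -0.32, 0.63, 0.316]
ft_force: [-0.3, -0.7, -0.3]
opening: 0.0408
(array([ 8.39,  0.23, -0.16]), array([0.008, 0.001, 0.006]))
```

```bash
python3 -m creep '3 .2 -.15 0 0 0 255;3 0 0 0 0 0 255;1 0 0 0 0 0 255;0 0 0 0 0 0 255' 30; python3 -c "
from h import *
print(go([.5298,.1114,.057],np.radians(53)))"
```

```text
t: 24.62
ee_pos: [0.5304, 0.1077, 0.0882]
ee_rot: [0.634, -0.319, 0.631, 0.315]
ft_force: [-0.7, 0.7, -0.2]
opening: 0.0408
(array([3.12, 0.29, 0.25]), array([0.005, 0.001, 0.007]))
```

```bash
python3 -m creep '0 .25 .3 0 0 0.007 255;1.3 0 0 0 0 0 255;0 0 0 0 0 0 255' 30; python3 -c "
from h import *
print(go([.5298,.1114,.057],np.radians(53)))"
```

```text
t: 25.0
ee_pos: [0.5314, 0.1118, 0.0764]
ee_rot: [0.634, -0.316, 0.631, 0.317]
ft_force: [0.2, 0.3, -0.9]
opening: 0.0409
(array([ 1.94,  0.1 , -0.14]), array([0.004, 0.004, 0.001]))
```

```bash
python3 -m creep '.8 .1 -.12 0 0 0 255;.8 0 0 0 0 0 255;.4 0 0 0 0 0 255' 30;python3 -m creep '0 0 0 0 0 0 60;0 0 0 0 0 0 60;0 0 0 0 0 0 60;-3 0 0 0 0 0 60;-4 0 0 0 0 0 60;-5 0 0 0 0 0 60;-1 0 0 0 0 0 60' 30; python3 pots.py .078; python3 -c "
from h import *
print(go([.4591,-.3520,.13],np.radians(53)))"
```

```text
t: 25.38
ee_pos: [0.5308, 0.1119, 0.0565]
ee_rot: [0.634, -0.316, 0.63, 0.317]
ft_force: [-10.2, -1.0, 50.1]
opening: 0.0409
t: 26.25
ee_pos: [0.5294, 0.1109, 0.1881]
ee_rot: [0.633, -0.316, 0.631, 0.317]
ft_force: [-0.0, 0.7, -0.5]
opening: 0.065
13 308 ray [0.4544, -0.2712] cloud None z 0.331
256 283 ray [0.6046, 0.0552] cloud ([0.6041, 0.0556], 1105) z 0.331
206 242 ray [0.5402, 0.045] cloud ([0.5398, 0.0457], 1242) z 0.331
256 192 ray [0.5283, 0.1115] cloud ([0.5281, 0.1116], 1579) z 0.331
(array([  5.68, -22.11, -41.29]), array([ 0.004,  0.002, -0.   ]))
```

```bash
python3 -m creep '0 -2.75 -5.1 0 0 0 60;.5 -2.75 -5.1 0 0 0 60;.5 -2.75 -5.1 0 0 0 60;.5 -2.75 -5.1 0 0 0 60;1 -2.75 -5.1 0 0 0 60;1 -2.75 -5.1 0 0 0 60;1 -2.75 -5.1 0 0 0 60;1 -2.5 -4.8 0 0 0 60;0 0 0 0 0 0 60' 30; python3 pots.py .055; python3 -c "
from h import *
print(go([.4591,-.352,.04],np.radians(53)))"
```

```text
t: 27.42
ee_pos: [0.4559, -0.3546, 0.1201]
ee_rot: [0.629, -0.317, 0.634, 0.321]
ft_force: [-0.1, 1.3, 0.4]
opening: 0.0652
261 211 ray [0.4583, -0.3527] cloud ([0.4581, -0.3525], 2208) z 0.263
318 151 ray [0.4461, -0.2922] cloud ([0.4459, -0.2923], 2349) z 0.263
(array([ 8.01, -0.24,  0.18]), array([ 0.012, -0.002, -0.009]))
```

```bash
python3 -m creep '3 -.1 0 .01 0 -.009 60;3 0 0 0 0 0 60;1 0 0 0 0 0 60;.5 0 0 0 0 0 60;0 0 0 0 0 0 60' 30; python3 -c "
from h import *
print(go([.4585,-.3525,.033],np.radians(53)))"
```

```text
t: 28.1
ee_pos: [0.4587, -0.3481, 0.0417]
ee_rot: [0.631, -0.317, 0.632, 0.318]
ft_force: [0.7, -0.6, 0.8]
opening: 0.0651
(array([ 0.87, -0.25, -0.36]), array([ 0.007, -0.001, -0.002]))
```

```bash
python3 -m creep '.8 -.25 -.36 0 0 0 60;0 0 0 0 0 0 60;0 0 0 0 0 0 255;0 0 0 0 0 0 255;0 0 0 0 0 0 255;0 0 0 0 0 0 255;-3 0 0 0 0 0 255;-4 0 0 0 0 0 255;-4 0 0 0 0 0 255' 30; python3 -c "
from h import *
print(go([.5955,.122,.15],np.radians(53)))"
```

```text
t: 29.22
ee_pos: [0.4579, -0.3523, 0.1452]
ee_rot: [0.63, -0.316, 0.633, 0.319]
ft_force: [-0.3, 0.5, -0.2]
opening: 0.0409
(array([-0.48, 17.24, 46.28]), array([ 0.007, -0.002, -0.005]))
```

```bash
python3 -m creep '-1 1 2 0 0 0 255;0 2.05 5.5 0 0 0 255;0 2.05 5.5 0 0 0 255;0 2.05 5.5 0 0 0 255;0 2.05 5.5 0 0 0 255;0 2.05 5.5 0 0 0 255;0 2.05 5.5 0 0 0 255;0 2.05 5.5 0 0 0 255;0 2 5.3 0 0 0 255;0 0 0 0 0 0 255' 30; python3 -c "
from h import *
print(go([.5955,.122,.075],np.radians(53)))"
```

```text
t: 30.48
ee_pos: [0.5975, 0.1332, 0.1594]
ee_rot: [0.633, -0.318, 0.631, 0.317]
ft_force: [0.4, -0.7, 0.4]
opening: 0.0408
(array([ 8.44, -0.5 , -1.03]), array([0.005, 0.002, 0.002]))
```

```bash
python3 -m creep '3 -.3 -.7 0 0 0 255;3 0 0 0 0 0 255;1 0 0 0 0 0 255;0 0 0 0 0 0 255' 30; python3 -c "
from h import *
print(go([.5955,.122,.057],np.radians(53)))"
```

```text
t: 30.98
ee_pos: [0.5959, 0.1244, 0.0884]
ee_rot: [0.633, -0.318, 0.631, 0.316]
ft_force: [0.1, -0.7, 1.2]
opening: 0.041
(array([ 3.14, -0.1 , -0.22]), array([0.005, 0.002, 0.003]))
```

```bash
python3 -m creep '0 -.1 -.15 0 0 0 255;1.3 0 0 0 0 0 255;0 0 0 0 0 0 255' 30; python3 -c "
from h import *
print(go([.5955,.122,.057],np.radians(53)))"
```

```text
t: 31.35
ee_pos: [0.5969, 0.1223, 0.0768]
ee_rot: [0.634, -0.318, 0.63, 0.316]
ft_force: [-0.9, 0.9, -0.8]
opening: 0.0408
(array([ 1.98,  0.1 , -0.12]), array([0.005, 0.004, 0.005]))
```

```bash
python3 -m creep '.8 .1 -.1 0 0 0 255;.8 0 0 0 0 0 255;.4 0 0 0 0 0 255' 30;python3 -m creep '0 0 0 0 0 0 60;0 0 0 0 0 0 60;0 0 0 0 0 0 60;-3 0 0 0 0 0 60;-4 0 0 0 0 0 60;-5 0 0 0 0 0 60;-1 0 0 0 0 0 60' 30; python3 pots.py .078; python3 -c "
from h import *
print(go([.4465,-.2920,.13],np.radians(53)))"
```

```text
t: 31.72
ee_pos: [0.5969, 0.1226, 0.0569]
ee_rot: [0.635, -0.318, 0.629, 0.316]
ft_force: [-4.4, 1.4, 29.0]
opening: 0.0404
t: 32.6
ee_pos: [0.5947, 0.1217, 0.1884]
ee_rot: [0.634, -0.318, 0.631, 0.316]
ft_force: [-0.8, -0.9, -0.4]
opening: 0.0654
207 241 ray [0.6053, 0.0563] cloud ([0.6051, 0.0568], 1261) z 0.331
154 195 ray [0.5403, 0.0442] cloud ([0.5403, 0.0449], 1352) z 0.331
256 192 ray [0.5944, 0.1218] cloud ([0.5943, 0.1219], 1564) z 0.331
201 141 ray [0.5292, 0.1114] cloud ([0.5292, 0.1115], 1658) z 0.331
(array([  5.75, -12.87, -42.03]), array([0.005, 0.002, 0.004]))
```

```bash
python3 -m creep '0 -1.6 -5.2 0 0 0 60;.5 -1.6 -5.2 0 0 0 60;.5 -1.6 -5.2 0 0 0 60;.5 -1.6 -5.2 0 0 0 60;1 -1.6 -5.2 0 0 0 60;1 -1.6 -5.2 0 0 0 60;1 -1.6 -5.2 0 0 0 60;1 -1.6 -5 0 0 0 60;0 0 0 0 0 0 60' 30; python3 pots.py .055; python3 -c "
from h import *
print(go([.4465,-.292,.04],np.radians(53)))"
```

```text
t: 33.78
ee_pos: [0.4417, -0.2963, 0.1231]
ee_rot: [0.63, -0.318, 0.633, 0.319]
ft_force: [0.4, 0.6, 0.4]
opening: 0.0652
266 209 ray [0.4461, -0.2913] cloud ([0.4459, -0.2911], 2154) z 0.266
(array([ 8.31, -0.19,  0.42]), array([ 0.012, -0.002, -0.003]))
```

```bash
python3 -m creep '3 -.2 .1 0 0 -.003 60;3 0 0 0 0 0 60;1.5 0 0 0 0 0 60;.5 0 0 0 0 0 60;0 0 0 0 0 0 60' 30; python3 -c "
from h import *
print(go([.4462,-.2913,.033],np.radians(53)))"
```

```text
t: 34.45
ee_pos: [0.4466, -0.2905, 0.0398]
ee_rot: [0.629, -0.321, 0.631, 0.321]
ft_force: [-0.7, 0.1, -0.2]
opening: 0.0655
(array([ 0.68, -0.02, -0.09]), array([ 0.017, -0.001, -0.002]))
```

```bash
python3 -m creep '.6 0 -.1 0 0 0 60;0 0 0 0 0 0 60;0 0 0 0 0 0 255;0 0 0 0 0 0 255;0 0 0 0 0 0 255;0 0 0 0 0 0 255;-3 0 0 0 0 0 255;-4 0 0 0 0 0 255;-5 0 0 0 0 0 255' 30; python3 -c "
from h import *
print(go([.5190,.177,.15],np.radians(53)))"
```

```text
t: 35.58
ee_pos: [0.4451, -0.2909, 0.1555]
ee_rot: [0.628, -0.32, 0.632, 0.322]
ft_force: [1.0, -0.1, -0.6]
opening: 0.0407
(array([ 0.54, 21.56, 42.18]), array([ 0.017, -0.003, -0.005]))
```

```bash
python3 -m creep '-1 1.5 3 0.01 0 0 255;0 2.6 5.1 0 0 0 255;0 2.6 5.1 0 0 0 255;0 2.6 5.1 0 0 0 255;0 2.6 5.1 0 0 0 255;0 2.6 5.1 0 0 0 255;0 2.6 5.1 0 0 0 255;0 2.6 5.1 0 0 0 255;0 1 2 0 0 0 255;0 0 0 0 0 0 255' 30; python3 -c "
from h import *
print(go([.519,.1772,.085],np.radians(53)))"
```

```text
t: 36.83
ee_pos: [0.5259, 0.1721, 0.1703]
ee_rot: [0.633, -0.317, 0.631, 0.316]
ft_force: [0.5, -1.0, -0.3]
opening: 0.0407
(array([ 8.52,  0.88, -0.03]), array([0.004, 0.002, 0.002]))
```

```bash
python3 -m creep '3 .8 0.2 0 0 0 255;3 0 0 0 0 0 255;1.6 0 0 0 0 0 255;0 0 0 0 0 0 255' 30; python3 -c "
from h import *
print(go([.519,.1772,.057],np.radians(53)))"
```

```text
t: 37.33
ee_pos: [0.5214, 0.1729, 0.0933]
ee_rot: [0.635, -0.316, 0.632, 0.314]
ft_force: [-0.1, -0.1, -0.3]
opening: 0.0408
(array([3.63, 0.47, 0.19]), array([-0.002,  0.003,  0.004]))
```

```bash
python3 -m creep '0 .4 .2 0 0 0 255;1.8 0 0 0 0 0 255;0 0 0 0 0 0 255' 30; python3 -c "
from h import *
print(go([.519,.1772,.057],np.radians(53)))"
```

```text
t: 37.7
ee_pos: [0.5206, 0.1772, 0.0763]
ee_rot: [0.636, -0.315, 0.631, 0.314]
ft_force: [-0.3, 0.5, -0.2]
opening: 0.0407
(array([ 1.93,  0.14, -0.11]), array([-0.003,  0.005,  0.005]))
```

```bash
python3 -m creep '.8 .1 -.1 0 0 0 255;.8 0 0 0 0 0 255;.4 0 0 0 0 0 255' 30;python3 -m creep '0 0 0 0 0 0 60;0 0 0 0 0 0 60;0 0 0 0 0 0 60;-3 0 0 0 0 0 60;-4 0 0 0 0 0 60;-5 0 0 0 0 0 60;-2 -3 -3 0 0 0 60;-2 -3 -3 0 0 0 60;0 0 0 0 0 0 60' 30; python3 pots.py .078; python3 look.py w5
```

```text
t: 38.08
ee_pos: [0.5204, 0.1776, 0.0566]
ee_rot: [0.637, -0.315, 0.63, 0.314]
ft_force: [-8.4, -0.6, 36.9]
opening: 0.0407
t: 39.2
ee_pos: [0.5304, 0.0905, 0.2205]
ee_rot: [0.636, -0.316, 0.63, 0.314]
ft_force: [0.0, 0.1, -0.5]
opening: 0.0651
270 256 ray [0.6048, 0.0551] cloud ([0.6041, 0.0553], 972) z 0.363
225 217 ray [0.5397, 0.0441] cloud ([0.5393, 0.0445], 1138) z 0.363
315 214 ray [0.5938, 0.1213] cloud ([0.5934, 0.1213], 1113) z 0.363
271 170 ray [0.5283, 0.1111] cloud ([0.528, 0.1112], 1292) z 0.363
317 123 ray [0.5182, 0.1755] cloud ([0.5179, 0.1753], 1299) z 0.363
39.25 [[0.007, -0.799, 0.602, 0.53], [0.001, 0.602, 0.799, 0.092], [-1.0, -0.005, 0.005, 0.22], [0.0, 0.0, 0.0, 1.0]]
```

View pics/w5.png

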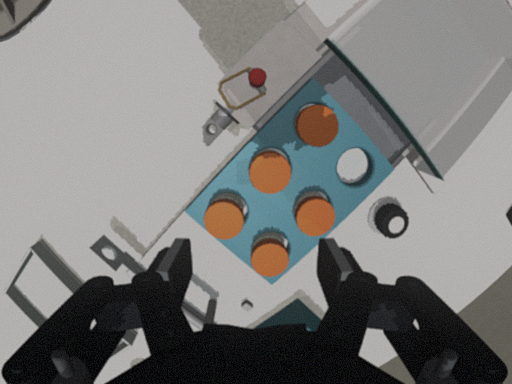

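All five lids are in pockets (lids at (225,217),(270,258),(271,170),(315,214),(317,123)), pocket5 empty at (352,165), all lid tops matching the seated height. Next I push the carriage home.

```bash
python3 -m creep '0 -2 -2 -.16 0 0 110;0 -1.5 -3 -.16 0 0 110;0 -1 -4 -.16 0 0 110;0 -.5 -4 -.16 0 0 110;0 0 -3 -.16 0 0 110;0 0 0 0 0 0 110' 40; python3 -c "
from h import *
print(go([.594,-.066,.066],np.radians(99)))"
```

```text
t: 40.05
ee_pos: [0.5285, -0.076, 0.2138]
ee_rot: [0.449, -0.546, 0.45, 0.546]
ft_force: [0.2, 0.7, -0.6]
opening: 0.0484
(array([14.76, -6.65, -0.27]), array([ 0.037, -0.   , -0.002]))
```

```bash
python3 -m creep '1 -3.5 0 .037 0 0 110;2 -3 0 0 0 0 110;3 0 0 0 0 0 110;1 0 0 0 0 0 110;0 0 0 0 0 0 110' 40; python3 - <<'E'
from h import *
s=monitor.sense();im=optics.get_image('wrist');P=cloud(im,s)
m=(P[...,2]>.08)&(P[...,2]<.1)&(np.hypot(P[...,0]-.594,P[...,1]+.066)<.07);q=P[m]
if len(q)>30: r=cv2.minAreaRect((q[:,:2]*1000).astype(np.float32));print(len(q),r)
print(go([.594,-.066,.066],np.radians(99)))
E
```

```text
t: 40.67
ee_pos: [0.5941, -0.0556, 0.1387]
ee_rot: [0.459, -0.535, 0.461, 0.539]
ft_force: [0.5, -0.1, 0.3]
opening: 0.0484
2176 ((593.90283203125, -67.06131744384766), (95.64704132080078, 12.035011291503906), 9.226177215576172)
(array([ 7.32,  0.15, -1.04]), array([-0.002,  0.003, -0.005]))
```

```bash
python3 -m creep '2 .1 -1.1 0 0 0 110;3 0 0 0 0 0 110;0 0 0 0 0 0 110' 40; python3 -c "
from h import *
print(go([.594,-.067,.068],np.radians(99)))"
```

```text
t: 41.1
ee_pos: [0.5957, -0.0674, 0.0895]
ee_rot: [0.46, -0.536, 0.46, 0.538]
ft_force: [-0.0, 0.1, 1.6]
opening: 0.0487
(array([2.16, 0.16, 0.06]), array([-0.003,  0.003, -0.001]))
```

```bash
python3 -m creep '2 .1 0 0 0 0 110;0 0 0 0 0 0 255;0 0 0 0 0 0 255;0 0 0 0 0 0 255;0 0 .5 0 0 0 255;0 0 1 0 0 0 255;0 0 1.5 0 0 0 255;0 0 2 0 0 0 255;0 0 2 0 0 0 255;0 0 2 0 0 0 255;0 0 2 0 0 0 255;0 0 2 0 0 0 255;0 0 2 0 0 0 255;0 0 2 0 0 0 255;0 0 1 0 0 0 255' 40; python3 -c "
from h import *
print(go([.5583,.1553,.068],np.radians(99)))"
```

```text
t: 42.98
ee_pos: [0.5646, 0.1227, 0.071]
ee_rot: [0.46, -0.537, 0.459, 0.538]
ft_force: [5.0, -1.8, -16.0]
opening: 0.0104
(array([0.31, 0.11, 3.31]), array([-0.001,  0.003, -0.   ]))
```

```bash
python3 -m creep '0 0 1 0 0 0 255;0 0 1 0 0 0 255;0 0 .7 0 0 0 255;0 0 .4 0 0 0 255;0 0 .4 0 0 0 255' 40;python3 -m creep '0 0 .4 0 0 0 255' 40; python3 -m creep '0 0 .4 0 0 0 255' 40;python3 -c "
from h import *
print(go([.5583,.1553,.068],np.radians(99)))"
```

```text
t: 43.6
ee_pos: [0.5591, 0.1565, 0.071]
ee_rot: [-0.46, 0.537, -0.46, -0.537]
ft_force: [9.0, -26.8, -14.5]
opening: 0.0102
t: 43.72
ee_pos: [0.5591, 0.1564, 0.071]
ee_rot: [-0.46, 0.538, -0.462, -0.535]
ft_force: [8.3, -25.2, -14.9]
opening: 0.0101
t: 43.85
ee_pos: [0.5592, 0.1563, 0.071]
ee_rot: [-0.46, 0.538, -0.464, -0.533]
ft_force: [7.9, -19.6, -14.3]
opening: 0.0104
(array([ 0.3 ,  0.1 , -0.09]), array([-0.009, -0.009,  0.001]))
```

```bash
python3 -m creep '0 0 0 0 0 0 110;0 0 0 0 0 0 110;0 0 0 0 0 0 110;-3 0 0 0 0 0 110;-6 0 0 0 0 0 110;-6 0 0 0 0 0 110;0 0 0 .16 0 0 110;0 0 0 .16 0 0 110;0 0 0 .16 0 0 110;0 0 0 .16 0 0 110;0 0 0 .16 0 0 110;0 0 0 .16 0 0 110;0 0 0 .16 0 0 110;0 0 0 .16 0 0 110;0 0 0 .16 0 0 110;0 0 0 .13 0 0 110;0 0 0 0 0 0 110' 40; python3 -c "
from h import *
print(go([.449,.155,.17],np.radians(9.2)))"
```

```text
t: 45.98
ee_pos: [0.5591, 0.1632, 0.2321]
ee_rot: [0.708, -0.035, 0.704, 0.038]
ft_force: [-0.5, -0.2, -0.7]
opening: 0.0487
(array([  6.14,   0.3 , -11.07]), array([-0.057,  0.006, -0.003]))
```

```bash
python3 -m creep '0 0 -3 -.05 0 0 110;1 0 -4 0 0 0 110;2 0 -3.5 0 0 0 110;1 0 0 0 0 0 110;0 0 0 0 0 0 110' 40; python3 look.py w6
```

```text
t: 46.6
ee_pos: [0.4533, 0.1492, 0.1908]
ee_rot: [0.707, -0.059, 0.702, 0.064]
ft_force: [-0.5, 0.1, 0.7]
opening: 0.0487
46.6 [[0.007, -0.174, 0.985, 0.453], [0.007, 0.985, 0.174, 0.149], [-1.0, 0.005, 0.008, 0.191], [0.0, 0.0, 0.0, 1.0]]
```

View pics/w6.png

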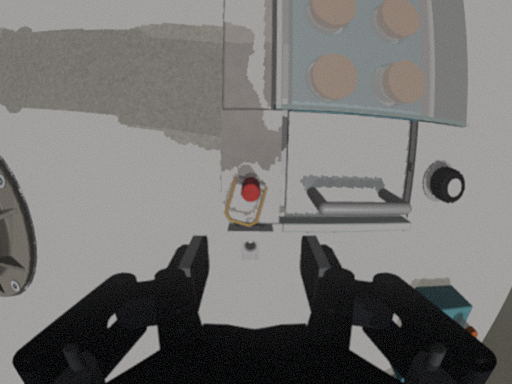

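View: carriage home with pots behind the clear hood; pin grip at (250,188), loop end bar about (243,223), stud hole at (250,245).

```bash
cat > pin.py <<'E'
from h import *
def pin():
    s=monitor.sense();im=optics.get_image('wrist');f=im['frame'];h=cv2.cvtColor(f,cv2.COLOR_RGB2HSV);P=cloud(im,s)
    red=((h[...,0]<6)|(h[...,0]>172))&(h[...,1]>140)&(h[...,2]>50);top=red&(abs(P[...,2]-.103)<.006)
    q=np.argwhere(red)[:,::-1];print('red n',red.sum(),'top n',top.sum(),'cloud top',P[top].mean(0).round(4))
    br=((h[...,0]>=12)&(h[...,0]<=30)&(h[...,1]>80)&(P[...,2]>.06)&(P[...,2]<.095))
    b=P[br];print('brass n',len(b))
    return s,im,P,P[top].mean(0),b
if __name__=='__main__':
    s,im,P,p,b=pin();d=b[:,:2]-p[:2];r=np.hypot(*d.T)
    far=d[r>np.percentile(r,65)];r_=cv2.minAreaRect((b[:,:2]*1000).astype(np.float32));print('loop rect',r_)
    m=b[:,:2].mean(0)-p[:2];print('loop mean dir -> pin x yaw deg',np.degrees(np.arctan2(-m[1],-m[0])), 'far',np.degrees(np.arctan2(-far.mean(0)[1],-far.mean(0)[0])), 'r max',r.max())
    g=im['frame'].sum(2).astype(int);w=wray
    K=None
    # hole: darkest blob on stud
    m=(g<200)&(np.hypot(P[...,0]-.460,P[...,1]-.0888)<.02)
    n,l,st,c=cv2.connectedComponentsWithStats(m.astype(np.uint8))
    for i in range(1,n):
        if st[i,4]>8: print('dark',c[i].round(1),st[i,4],wray(s,im,*c[i],.059).round(4))
E
python3 pin.py
```

```text
red n 247 top n 238 cloud top [0.4484 0.156  0.1029]
brass n 262
loop rect ((603.0049438476562, 88.3321762084961), (46.56694412231445, 364.1513366699219), 73.69060516357422)
loop mean dir -> pin x yaw deg 96.45610816610659 far 106.55567575455869 r max 0.35179141906063716
dark [249.5 245.5] 34 [0.4593 0.0883 0.059 ]
```

```bash
python3 - <<'E'
from pin import *
s,im,P,p,b=pin();p=np.array([.4486,.1555,0])
b=b[np.hypot(b[:,0]-p[0],b[:,1]-p[1])<.05];print(len(b),b[:,2].min(),b[:,2].max())
r=cv2.minAreaRect((b[:,:2]*1000).astype(np.float32));print(r);print(cv2.boxPoints(r).round(1).tolist())
d=b[:,:2]-p[:2];far=d[np.hypot(*d.T)>.031];print(len(far),far.mean(0),np.degrees(np.arctan2(*(-far.mean(0)[::-1]))))
print(go([.4486,.1555,.077],np.radians(9.2)))
E
```

```text
red n 242 top n 241 cloud top [0.4486 0.1559 0.1029]
brass n 260
259 0.06149567965825914 0.08197516913892516
((446.1771545410156, 133.89952087402344), (45.43235778808594, 31.863405227661133), 85.6004638671875)
[[428.5, 112.5], [460.29998779296875, 110.0], [463.79998779296875, 155.3000030517578], [432.0, 157.8000030517578]]
113 [-0.00309841 -0.03430396] 84.83892271244957
(array([11.43,  0.7 , -0.52]), array([ 0.012,  0.009, -0.005]))
```

```bash
python3 -m creep '2 .7 -.5 .125 .009 -.005 110;2 0 0 .12 0 0 110;2 0 0 0 0 0 110;1 0 0 0 0 0 110;0 0 0 0 0 0 110' 40; python3 -c "
from h import *
print(go([.4484,.1558,.078],np.radians(-4.4)))"
```

```text
t: 47.38
ee_pos: [0.4525, 0.1552, 0.1213]
ee_rot: [0.708, 0.028, 0.705, -0.028]
ft_force: [-0.1, 1.0, -0.2]
opening: 0.0487
(array([ 4.33,  0.02, -0.43]), array([-0.003,  0.004, -0.   ]))
```

```bash
python3 -m creep '1 0 -.4 0 0 0 110;1.3 0 0 0 0 0 110;0 0 0 0 0 0 110' 40; python3 -c "
from h import *
print(go([.4484,.1558,.078],np.radians(-4.4)))";python3 look.py w7
```

```text
t: 47.75
ee_pos: [0.4491, 0.156, 0.0978]
ee_rot: [0.708, 0.029, 0.705, -0.027]
ft_force: [0.4, -0.5, 0.6]
opening: 0.0485
(array([ 1.98, -0.03, -0.07]), array([-0.003,  0.005, -0.002]))
47.75 [[0.005, 0.079, 0.997, 0.449], [0.001, 0.997, -0.079, 0.156], [-1.0, 0.002, 0.005, 0.098], [0.0, 0.0, 0.0, 1.0]]
```

View pics/w7.png

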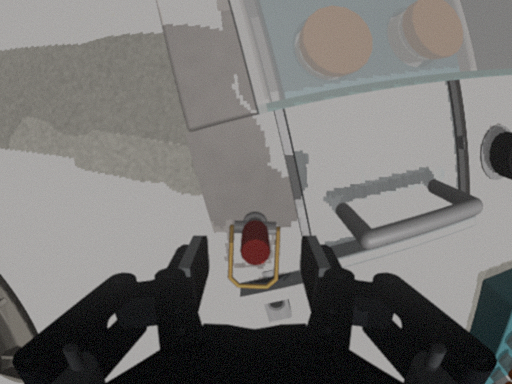

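The loop is square with the jaws (arms at columns 231 and 277), the grip centred at (255,242). Descend and grip.

```bash
python3 -m creep '1.2 0 -.07 0 0 0 110;.7 0 0 0 0 0 110;0 0 0 0 0 0 110;0 0 0 0 0 0 255;0 0 0 0 0 0 255;0 0 0 0 0 0 255;0 0 0 0 0 0 255' 50;python3 -m creep '-1 0 0 0 0 0 255;-2 0 0 0 0 0 255;-2 0 0 0 0 0 255;-1 0 0 0 0 0 255;0 0 0 0 0 0 255' 50; python3 -c "
from h import *
print(go([.4592,.0891,.125],np.radians(9.2)))"
```

```text
t: 48.68
ee_pos: [0.4491, 0.1563, 0.0785]
ee_rot: [0.709, 0.029, 0.704, -0.027]
ft_force: [-0.4, -0.6, -0.2]
opening: 0.0143
t: 49.3
ee_pos: [0.4487, 0.1559, 0.1418]
ee_rot: [0.709, 0.029, 0.704, -0.027]
ft_force: [-0.5, 0.2, -1.6]
opening: 0.0145
(array([ 1.67, -6.58,  1.57]), array([-0.241,  0.006, -0.002]))
```

```bash
python3 -m creep '0 0 0 -.12 0 0 255;0 0 0 -.12 0 0 255;0 0 0 0 0 0 255;0 -2 0 0 0 0 255;0 -3 0 0 0 0 255;0 -1 0 0 0 0 255;0 0 0 0 0 0 255' 50; python3 -c "
from h import *
print(go([.4592,.0891,.09],np.radians(9.2)))"
```

```text
t: 50.18
ee_pos: [0.4572, 0.0958, 0.1393]
ee_rot: [0.706, -0.055, 0.704, 0.055]
ft_force: [0.5, 0.6, -0.5]
opening: 0.0144
(array([ 4.93, -0.7 ,  0.07]), array([-0.004,  0.003, -0.   ]))
```

```bash
python3 -m creep '.8 -.6 .05 0 0.003 0 255;.8 0 0 0 0 0 255;0 0 0 0 0 0 255' 50; python3 -c "
from h import *
print(go([.4595,.0898,.0785],np.radians(9.2)))"
```

```text
t: 50.55
ee_pos: [0.4584, 0.0914, 0.1216]
ee_rot: [0.705, -0.055, 0.705, 0.055]
ft_force: [0.6, 0.7, -1.6]
opening: 0.0144
(array([ 4.31, -0.17,  0.09]), array([-0.004, -0.001, -0.   ]))
```

```bash
python3 -m creep '0 -.17 .1 0 0 0 255;0 0 0 0 0 0 255' 50; python3 look.py w8; python3 - <<'E'
from h import *
a=cv2.imread('pics/w8.png')[180:330,170:340];im=optics.get_image('side');save(im,'s8.png');b=im['frame'][150:250,110:260,::-1]
a=cv2.resize(a,(400,353),interpolation=cv2.INTER_CUBIC);b=cv2.resize(b,(400,267),interpolation=cv2.INTER_CUBIC);b=cv2.copyMakeBorder(b,0,86,0,0,0)
cv2.imwrite('pics/c8.png',np.hstack([a,b]))
print(go([.4595,.0898,.0785],np.radians(9.2)))
E
```

```text
t: 50.8
ee_pos: [0.4598, 0.09, 0.1216]
ee_rot: [0.705, -0.056, 0.705, 0.055]
ft_force: [-0.5, 0.1, -1.9]
opening: 0.0142
50.8 [[-0.001, -0.157, 0.988, 0.46], [-0.0, 0.988, 0.157, 0.09], [-1.0, -0.0, -0.001, 0.122], [0.0, 0.0, 0.0, 1.0]]
(array([ 4.31, -0.03, -0.02]), array([-0.003, -0.001, -0.   ]))
```

View pics/c8.png

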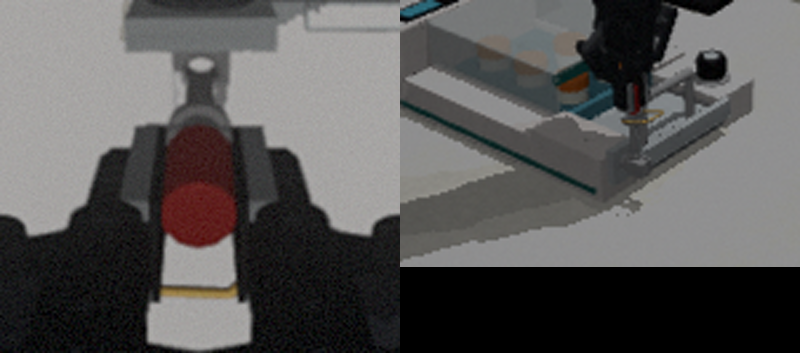

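```bash
python3 - <<'E'
from h import *
s=monitor.sense();im=optics.get_image('wrist');P=cloud(im,s)
for v in (200,203,207,210): print(v,wray(s,im,255,v,.059).round(4),P[v,255].round(4))
g=im['frame'].sum(2);print(g[196:222,255]);print(g[207,240:272])
for z in (.066,.059): # project tip
    T=np.linalg.inv(pose(s)@im['tool_from_camera']);p=T[:3,:3]@np.array([*s['ee_pos'][:2],z])+T[:3,3];p=p*[1,-1,-1];r=np.hypot(p[0],p[1]);t=np.arctan2(r,p[2]);K=im['intrinsics'];print(z,K[0,2]+K[0,0]*t*p[0]/r,K[1,2]+K[1,1]*t*p[1]/r)
E
```

```text
200 [0.4579 0.0974 0.059 ] [0.4573 0.1014 0.0725]
203 [0.4583 0.0952 0.059 ] [0.4583 0.0953 0.0594]
207 [0.4588 0.0922 0.059 ] [ 0.4619  0.0733 -0.    ]
210 [0.4591 0.0899 0.059 ] [4.624e-01 7.050e-02 4.000e-04]
[322 333 323 344 341 321 289 261 344 456 495 505 498 481 388 219 163 161
 170 171 181 189 185 184 180 173]
[500 492 466 384 300 271 272 261 239 264 359 470 500 498 487 505 489 498
 508 459 373 284 249 264 272 266 283 341 446 490 478 499]
0.066 255.846194068483 212.99069936790454
0.059 255.7995996141997 209.84269799664347
```

```bash
python3 -m creep '0 -.08 0 0 0 0 255;.5 0 0 0 0 0 255;.5 0 0 0 0 0 255;.5 0 0 0 0 0 255;0 0 0 0 0 0 255' 50; python3 -c "
from h import *
print(go([.4595,.0892,.0785],np.radians(9.2)))"
```

```text
t: 51.58
ee_pos: [0.4597, 0.0894, 0.1054]
ee_rot: [0.705, -0.056, 0.705, 0.056]
ft_force: [-0.9, 0.1, -1.5]
opening: 0.0143
(array([ 2.69, -0.02, -0.02]), array([-0.003, -0.001, -0.   ]))
```

```bash
python3 -m creep '.6 0 0 0 0 0 255;.6 0 0 0 0 0 255;.6 0 0 0 0 0 255;.5 0 0 0 0 0 255;0 0 0 0 0 0 255' 50; python3 -m creep '.4 0 0 0 0 0 255;0 0 0 0 0 0 255' 50;
```

```text
t: 52.2
ee_pos: [0.4596, 0.0893, 0.0806]
ee_rot: [0.705, -0.056, 0.705, 0.056]
ft_force: [-0.3, 0.6, 0.0]
opening: 0.014
t: 52.45
ee_pos: [0.4609, 0.0895, 0.0774]
ee_rot: [0.705, -0.055, 0.705, 0.056]
ft_force: [-0.7, -0.1, 0.8]
opening: 0.014
```

```bash
python3 -m creep '.2 0 0 0 0 0 255' 50; python3 -m creep '0 0 0 0 0 0 110;0 0 0 0 0 0 110;0 0 0 0 0 0 110;-2 0 0 0 0 0 110;-4 0 0 0 0 0 110;-3 0 0 0 0 0 110;0 0 0 0 0 0 110' 50; python3 - <<'E'
from pin import *
s,im,P,p,b=pin();p=p[:2]
b=b[np.hypot(b[:,0]-p[0],b[:,1]-p[1])<.05];r=cv2.minAreaRect((b[:,:2]*1000).astype(np.float32));print(r);print(cv2.boxPoints(r).round(1).tolist());print(b[b[:,1]<b[:,1].min()+.004].mean(0))
E
python3 look.py w9
```

```text
t: 52.58
ee_pos: [0.4617, 0.0896, 0.0765]
ee_rot: [0.706, -0.054, 0.704, 0.056]
ft_force: [1.2, -0.8, 9.1]
opening: 0.0141
t: 53.45
ee_pos: [0.4615, 0.0891, 0.1685]
ee_rot: [0.705, -0.055, 0.705, 0.056]
ft_force: [0.1, 0.4, 0.1]
opening: 0.0486
red n 300 top n 294 cloud top [0.4631 0.0887 0.1028]
brass n 314
((462.5223693847656, 70.91793823242188), (31.162033081054688, 37.020851135253906), 7.194013595581055)
[[444.70001220703125, 87.30000305175781], [449.3999938964844, 50.599998474121094], [480.29998779296875, 54.5], [475.70001220703125, 91.19999694824219]]
[0.46306215 0.05401028 0.08074637]
53.5 [[-0.0, -0.156, 0.988, 0.461], [0.001, 0.988, 0.156, 0.089], [-1.0, 0.001, 0.0, 0.168], [0.0, 0.0, 0.0, 1.0]]
```

View pics/w9.png

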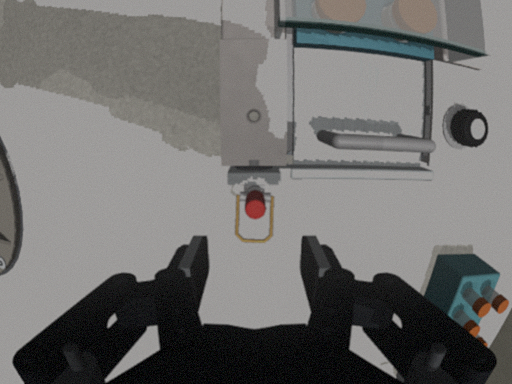

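Pin is seated (grip top at 0.1028 m, loop pointing out at (254,240), stud beneath). Now I push the loop down with closed fingers.

```bash
python3 -m creep '0 -3.3 0 0 0 0 255;0 0 0 0 0 0 255;0 0 0 0 0 0 255;0 0 0 0 0 0 255' 30; python3 -c "
from h import *
print(go([.4655,.0557,.09],np.radians(8.5)),monitor.sense()['opening'])"
```

```text
t: 54.05
ee_pos: [0.4641, 0.0561, 0.164]
ee_rot: [0.703, -0.056, 0.707, 0.055]
ft_force: [0.4, -0.3, 0.0]
opening: -0.0005
(array([ 7.39, -0.05,  0.17]), array([ 0.009, -0.005,  0.001])) -0.00048328316952700624
```

```bash
python3 -m creep '3 0 .15 0 0 0 255;3 0 0 0 0 0 255;1 0 0 0 0 0 255;0 0 0 0 0 0 255' 30; python3 -c "
from h import *
print(go([.4655,.0557,.043],np.radians(8.5)))"
```

```text
t: 54.55
ee_pos: [0.4655, 0.0581, 0.092]
ee_rot: [0.703, -0.057, 0.707, 0.056]
ft_force: [0.2, 0.2, 0.1]
opening: 0.0003
(array([ 4.9 , -0.23, -0.01]), array([ 0.012, -0.005,  0.001]))
```

```bash
python3 -m creep '.3 -.2 0 0 0 0 255;.6 0 0 0 0 0 255;.6 0 0 0 0 0 255;.6 0 0 0 0 0 255;.6 0 0 0 0 0 255;.6 0 0 0 0 0 255' 30; python3 -c "
from h import *
print(go([.4655,.0557,.043],np.radians(8.5)))"
```

```text
t: 55.3
ee_pos: [0.4672, 0.0569, 0.0591]
ee_rot: [0.704, -0.057, 0.705, 0.057]
ft_force: [-0.4, 1.0, 0.6]
opening: -0.0002
(array([ 1.61, -0.09, -0.18]), array([ 0.013, -0.002, -0.   ]))
```

```bash
python3 -m creep '.5 -.1 -.1 0 0 0 255;.5 0 0 0 0 0 255;.5 0 0 0 0 0 255;.3 0 0 0 0 0 255' 30;  python3 -m creep '-2 0 0 0 0 0 255;-4 0 0 0 0 0 255;-4 0 0 0 0 0 255;-2 3 0 0 0 0 255;0 0 0 0 0 0 255' 30; python3 look.py w10; python3 - <<'E'
from pin import *
s,im,P,p,b=pin();b=b[np.hypot(b[:,0]-p[0],b[:,1]-p[1])<.06];print(len(b))
s=optics.get_image('side');save(s,'s10.png');c=optics.get_image('scene');save(c,'c10.png')
a=cv2.imread('pics/w10.png')[130:290,160:350];b=s['frame'][160:250,130:240,::-1]
cv2.imwrite('pics/v10.png',np.hstack([cv2.resize(a,(400,337),interpolation=cv2.INTER_CUBIC),cv2.resize(b,(400,337),interpolation=cv2.INTER_CUBIC)]))
E
```

```text
t: 55.8
ee_pos: [0.4661, 0.0557, 0.0395]
ee_rot: [0.704, -0.057, 0.706, 0.057]
ft_force: [0.6, -0.4, -0.9]
opening: -0.0001
t: 56.42
ee_pos: [0.4612, 0.0853, 0.1619]
ee_rot: [0.703, -0.057, 0.706, 0.056]
ft_force: [0.6, -0.2, -0.7]
opening: -0.0003
56.425 [[-0.004, -0.159, 0.987, 0.461], [-0.001, 0.987, 0.159, 0.085], [-1.0, -0.0, -0.004, 0.162], [0.0, 0.0, 0.0, 1.0]]
red n 306 top n 298 cloud top [0.4609 0.0889 0.103 ]
brass n 61
9
```

View pics/v10.png

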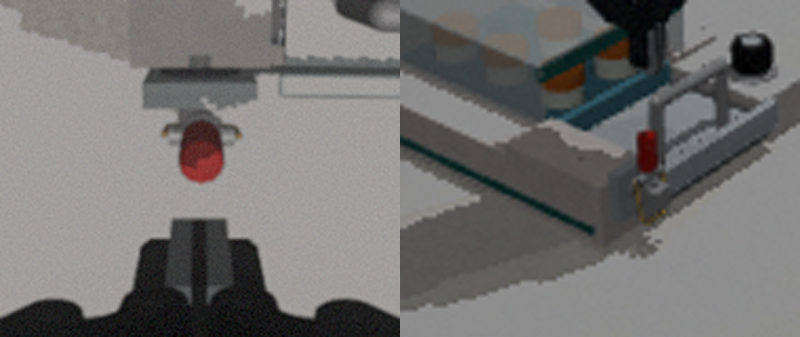

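The loop has swung under the stud (brass at (650,195) in the side crop, only the hinge ends visible from above). Final checks after backing off.

```bash
python3 -m creep '-4 0 -3 0 0 0 110;-4 0 -3 0 0 0 110;-2 -3 -3 0 0 0 110;0 0 0 0 0 0 110;0 0 0 0 0 0 110' 30; python3 - <<'E'
from m import *
for n in ('side','scene'):
    im=optics.get_image(n);P=cloud(im);h=cv2.cvtColor(im['frame'],cv2.COLOR_RGB2HSV);save(im,n+'F.png')
    d=P[...,:2]-np.array([.4597,.0893]);near=np.hypot(d[...,0],d[...,1])<.05
    b=P[near&(h[...,0]>=11)&(h[...,0]<=32)&(h[...,1]>75)&(P[...,2]<.09)]
    ax=np.array([-.158,.987,0])
    if len(b):
        r=b-np.array([.4597,.0893,.059]);k=np.argsort(r[:,2]);print(n,'brass',len(b),'zmin/max',r[:,2].min().round(4),r[:,2].max().round(4),'low pts shaker-x',(r[k[:6]]@ax).round(4),'z',r[k[:6],2].round(4))
    rd=P[near&((h[...,0]<5)|(h[...,0]>173))&(h[...,1]>140)];print('red',len(rd),rd.mean(0).round(3),rd[:,2].max().round(3))
    for c,k,m in blobs(im,(3,90,70),(18,255,255),12):
        p=ray(im,*c,.071)
        if p[1]>.13 and .4<p[0]<.7 and k<400: print('lid',c,k,p.round(3))
    q=P[(P[...,2]>.085)&(P[...,2]<.1)&(np.hypot(P[...,0]-.558,P[...,1]-.155)<.06)]
    if len(q)>20: print('handle',len(q),q.mean(0).round(3))
s=monitor.sense();print(s['t'],s['ft_force'].round(1),s['ee_pos'])
E
```

```text
t: 57.25
ee_pos: [0.4001, 0.0619, 0.2275]
ee_rot: [0.695, -0.054, 0.714, 0.059]
ft_force: [0.2, -0.5, -0.9]
opening: 0.0487
side brass 21 zmin/max -0.0308 0.0045 low pts shaker-x [-0.0007  0.0157 -0.004  -0.0059 -0.0038 -0.0062] z [-0.0308 -0.0307 -0.0287 -0.0273 -0.0271 -0.0254]
red 47 [0.457 0.087 0.09 ] 0.106
lid [189.6 173. ] 25 [0.566 0.268 0.071]
lid [174.3 181.3] 33 [0.496 0.255 0.071]
handle 73 [0.552 0.154 0.089]
scene brass 5 zmin/max -0.0097 0.0067 low pts shaker-x [-0.0047 -0.0019 -0.0023 -0.0027 -0.    ] z [-0.0097 -0.0047  0.0003  0.0035  0.0067]
red 29 [0.466 0.091 0.095] 0.106
handle 97 [0.566 0.156 0.089]
57.35 [-0.2 -0.5 -0.5] [0.40023408 0.06143624 0.22736347]
```

```bash
python3 - <<'E'
import cv2,numpy as np
a=cv2.imread('pics/sideF.png')[110:260,90:290];cv2.imwrite('pics/vF.png',cv2.resize(a,(800,600),interpolation=cv2.INTER_CUBIC))
E
```

```text
(no output)
```

View pics/vF.png

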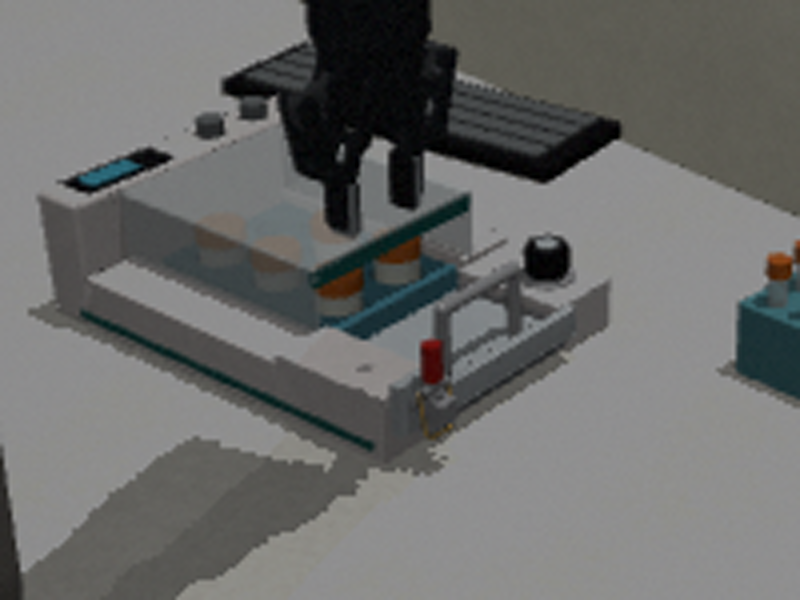

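```bash
python3 -c "
from cell import ctrl,monitor
print(ctrl.job_done(),monitor.sense()['t'])"
```

```text
the job is handed in; nothing more can be done
the job is handed in; nothing more can be done
```

I finished the job and handed it in at about 57 s of simulated time; no verdict was reported.

**What I did:**
- The carriage was already unlocked, so I pulled it out to about 0.224 m without touching the knob.
- There were five pots in the bin. I seated them in pockets 0 to 4 and pushed the carriage home until the push met its stop at about 20–27 N.
- I moved the hitch pin into the cross hole, turned to line up with the stud. I then pressed its loop down until it snapped shut under the stud and backed off.

**Last checks:**
- **Pin:** the grip top is at 0.103 m, which is the fully seated height.
- **Loop:** the end bar is about 29 mm below the cross hole's mouth and 4–6 mm from the pin's axis, so it lies against the shank (shut).
- **Carriage:** the handle is back where it started.
- **Pots:** all five stand upright in the final side picture. I measured their seated heights with the carriage out.
- **Bystanders:** I never touched the tube rack or the two bottles. I did not measure their positions again at the end.

**Disagreements:**
- Through the hood, the two lids I could still locate from the side camera read 8–10 mm off, both in the same direction. I took this as an error from their being partly hidden, not as movement.
- Right after release, the pin's top read about 4 mm to one side. It read centred to about 1.5 mm after the loop was shut.
- Pressing the pots down reached 29–50 N at the wrist.

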